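Sort returned furniture fittings into the depot's trays

ROBOT

A 6-joint arm with a two-finger parallel gripper is mounted at the origin on the work surface. World frame = base frame: x ahead of the robot, y to its left, z up, the work surface at z = 0. Lengths are in m, angles in degrees, forces in N, time in s.
With the tool pointing down it reaches from about 0.4 to 0.825 m from the base axis. Payload 7 kg.
Tool frame: the origin (TCP) lies midway between the tips of the shut fingers; the grasp point (between the pads) lies 19 mm behind it; z points along the fingers, y is the line along which they close (so a half turn about z gives the same grasp; the last joint's range is limited). The gripper opens to 88 mm and grips with 3 to 60 N. Pads are 19 mm wide; open, the fingers measure 130 mm over their backs; the gripper's body (78 mm by 193 mm) begins 47 mm behind the grasp point.
Start: joints at [80.506, 20.546, 0.682, 0, -70.136, -16.507], TCP at [0.296, 0.607, 0.227] pointing down, gripper open.
Joint ranges: [-176.03, 176.03], [-82.01, 121.73], [-58.28, 71.71], [-173.87, 95.51], [-174.79, -0.11], [-173.66, 173.66]. Speed limits (degrees/s): [136.94, 136.94, 172.46, 180, 180, 180].

INTERFACE

Orientations are given as [roll, pitch, yaw] about the fixed x, y, z axes, in that order (R = Rz(yaw) Ry(pitch) Rx(roll)).
In Python, from plant import ctrl gives the robot as it stands.
- The arm moves only by the tool arm_command, never from a script. Its argument "steps" is a list of rows, each an object with "translation": the shift along the tool's x, y, z in mm, a list of three; "rotation": the turn, a rotation vector about the tool's x, y, z in units of 5 degrees (1.0 is 5 degrees), a list of three; "claw": the finger opening in mm, from 0 to 87.6. In form: [{"translation": [x, y, z], "rotation": [rx, ry, rz], "claw": claw}, ...]. A call has 1 to 5 rows; each row is the pose to reach, as a shift and turn from the pose commanded when the call began, along the tool's axes at that moment; what a row does not reach only later rows make up. A row lasts 1/10 s, in which the tool goes at most 50 mm and 8.59 degrees, less where a joint would pass 70% of its speed; a pose out of reach is approached as far as the arm can. A call with a gripper value outside its range is refused whole. The fingers move at their own pace and stop on an object; the grip force is fixed at half the most. Time passes only in rows, so rows that repeat a pose let the fingers close. It gives the time, the measured TCP pose, the force, the opening and the grip force at its end, in the units of the state.
- ctrl.get_obs(): the state, without advancing time (a new reading comes with each control period).
- ctrl.snapshot(name): name is "side" or "top" or "wrist"; returns (picture, depth): 420x560x3 uint8, red, green, blue; 420x560 float32, m along the optical axis (not along the pixel's ray), 0 where there is no reading.
- ctrl.calibration(name): a dict with "vertical_fov" (degrees; the focal length in pixels is half the picture's height over the tangent of half this angle, whatever the lens; pixels are square), "cx", "cy" (the principal point, pixels), "rvec" (rotation vector, rad) and "tvec" (3), from world to camera coordinates, as OpenCV has them; the wrist camera has in their place "hand_eye" (4x4, takes a point from camera to tool coordinates, whose origin is the TCP and whose axes are the flange's). Camera axes: x right, y down, z forward; pixel columns grow to the right and rows downward; lengths in m; the calibration is good to about 2 mm. A picture is of the moment at which its call begins: read the wrist's pose just before it. calibration takes no time and is no camera call.
- ctrl.close_job(): hands the job in; it is judged then, once.
The state is a dict: "clock": time; "joint_pos": joint angles; "qvel": joint speeds; "tau": joint torques, N m; "tool_pos": TCP position; "orientation": TCP orientation; "force": force on the tool from outside, world axes, zero at the start; "moment": the same for the moment, N m; "opening": finger opening in m; "gripper_force": force on a finger pad.
Only numpy, scipy, OpenCV 4.12 (cv2) and the standard library are available. Lean on these libraries where they do the work, as an engineer would, in place of code of your own. Each camera call takes 0.05 s, during which the arm holds its last target. There are 200 camera calls.

TASK

Sort the furniture fittings on the packing table: both castors (wheels up, as they lie) into the blue tray, both wooden feet standing upright in the green tray, and the seat plate, lifted level and straight up off the two dowels of its fixture, flat in the orange tray. Each must rest on its tray's floor, set down rather than dropped. Leave the glass lampshade standing where it is.

Things in the scene. Friction and masses are not known exactly. Their poses are not given: they have to be found in the camera images.
- fixture: wooden checking fixture, block 140 x 100 x 20 mm (long side along its x) fixed to the table, with two brass dowels, 10 mm thick, at x = +-45 mm, y = 0, standing 16 mm above its top face. Origin: centre of its underside, z up. Yaw within about 7 degrees of zero. It stands in a row with the trays in any order.
- seat_plate: grey steel swivel-seat plate 120 (x) x 80 x 6 mm, about 0.35 kg, flat on the fixture top, its two holes (1 mm wider than the dowels) over the dowels, which stand 10 mm proud of it. Grasp it by the dark 28 x 28 mm square socket in its middle, sides along x and y, top 41 mm above the underside; closing along y keeps clear of the dowels. Origin: centre of its underside, z up. Comes off only level, straight up 16 mm.
- castor_black: black-wheeled castor lying upside down, wheel uppermost, about 0.12 kg: bright square mounting plate 46 x 46 x 4 mm on the table, on it a steel fork with two flat cheeks 26 mm long (x), 30 mm apart outside (y), from 12 to 50 mm height; between them a 38 mm wheel (rigid here), axle along y, top at 57 mm. Grasp across the cheeks, closing along y. Origin: centre of the plate's underside, z up.
- castor_red: red-wheeled castor lying upside down, wheel uppermost, about 0.12 kg: bright square mounting plate 46 x 46 x 4 mm on the table, on it a steel fork with two flat cheeks 26 mm long (x), 30 mm apart outside (y), from 12 to 50 mm height; between them a 38 mm wheel (rigid here), axle along y, top at 57 mm. Grasp across the cheeks, closing along y. Origin: centre of the plate's underside, z up.
- foot_pale: pale beech turned wooden furniture foot standing upright: round, 56 mm tall, a 40 mm flange on the table up to 10 mm height, narrowing to a plain 32 mm shank from 16 to 52 mm. About 0.06 kg. Origin: centre of its underside, z up (its yaw means nothing). 
- foot_dark: dark walnut turned wooden furniture foot standing upright: round, 56 mm tall, a 40 mm flange on the table up to 10 mm height, narrowing to a plain 32 mm shank from 16 to 52 mm. About 0.06 kg. Origin: centre of its underside, z up (its yaw means nothing). 
- tray_blue: blue parts tray, open on top, 160 x 140 x 30 mm outside (long side along its own x), walls and floor 4 mm thick, fixed to the table. Origin: centre of its underside, z up. Yaw within about 7 degrees of zero. For the two castors, which fit side by side along its x.
- tray_green: green parts tray, open on top, 160 x 140 x 30 mm outside (long side along its own x), walls and floor 4 mm thick, fixed to the table. Origin: centre of its underside, z up. Yaw within about 7 degrees of zero. For the two wooden feet, which fit side by side along its x.
- tray_orange: orange parts tray, open on top, 160 x 140 x 30 mm outside (long side along its own x), walls and floor 4 mm thick, fixed to the table. Origin: centre of its underside, z up. Yaw within about 7 degrees of zero. For the seat plate, which fits flat with its long side along the tray's long side, with 16 mm to spare at each end and 26 mm at each side.
- lampshade: white opal glass bell lampshade standing on its wide mouth (72 mm across, narrowing to a 30 mm neck, 75 mm tall) among the castors and feet; to be left alone. Origin: centre of its underside, z up.
Not all that is in view belongs to the job. What is shaped like the castor_black but pink is not meant. What is shaped like the seat_plate but pink is not meant.

How it is judged:
By the outcome, as a careful person would: the job done as asked, in the order asked, and still so for the second after the job is handed in, with the robot touching nothing.
It also fails if it takes over 128 s, if anything falls off the work surface, if the arm or the gripper's body presses on something with over 40 N, if the wrist force passes 120 N, or if a joint passes its speed limit or range.

## Working session

There is one attempt and no reset: what is moved stays moved. The work goes in short steps, Python scripts to look and compute and a tool call to move; the robot and the scene stay as the last step left them, time stands still between calls to the robot, and variables do not carry over. Pictures are saved under pics/ and viewed, at most 14 in all, crops included, and the job is handed in when it is done.

Besides the shell and the picture viewer there is one more tool, called after "Call:" by a JSON object that holds its "name" and its "arguments", one argument or row to a line. arm_command: Moves the arm, as the interface text tells. Its arguments: {"type":"object","properties":{"steps":{"type":"array"}},"required":["steps"]}

```bash
mkdir -p pics; ls
python3 - <<'E'
from plant import ctrl
import cv2,numpy as np
print(ctrl.get_obs())
for n in("top","side"):
    p,d=ctrl.snapshot(n); cv2.imwrite(f"pics/{n}0.png",p[:,:,::-1]); np.savez(f"{n}0.npz",p=p,d=d); print(n,ctrl.calibration(n),(d>0).mean())
print(ctrl.calibration("wrist"))
E
```

```text
pics
{'clock': 0.0, 'joint_pos': array([ 8.05080581e+01,  2.05928350e+01,  6.33626282e-01, -2.13092241e-02,
       -7.01360055e+01, -1.65082187e+01]), 'qvel': array([ 0.00083626,  0.02037952,  0.06049527,  0.12039132, -0.07057234,
        0.0820269 ]), 'tau': array([-7.61769461e-04, -5.82721603e+01,  2.93061626e+01,  6.99701920e+00,
        6.94390954e-03, -1.63977584e-04]), 'tool_pos': array([0.29569004, 0.60623741, 0.22560203]), 'orientation': array([ 1.79903018e+02, -7.85207924e-03, -2.60074112e+01]), 'force': array([-0.25833517,  0.17756038,  0.07863458]), 'moment': array([-0.00631867,  0.04256921,  0.0191202 ]), 'gripper_force': 0.0, 'opening': 0.0876590638728574}
top {'vertical_fov': 42.00254868976347, 'cx': 272.3545231139675, 'cy': 199.1346268430652, 'rvec': array([ 2.18162502, -2.15982088,  0.08019916]), 'tvec': array([-0.01723931,  0.42129213,  1.17795916])} 0.9961947278911565
side {'vertical_fov': 43.84215249053599, 'cx': 279.0570782990311, 'cy': 213.21754532065964, 'rvec': array([ 2.32479305, -0.53048234,  0.24361625]), 'tvec': array([-0.38390028,  0.14745943,  1.20147151])} 0.9960969387755102
{'vertical_fov': 70.54117288814567, 'cx': 276.9456150504919, 'cy': 209.59443064443977, 'hand_eye': array([[ 1.50205415e-03, -9.54767034e-01, -2.97351064e-01,
         8.11916470e-02],
       [ 9.99998828e-01,  1.34593106e-03,  7.29783117e-04,
        -2.45699451e-04],
       [-2.96558829e-04, -2.97351812e-01,  9.54767936e-01,
        -1.58593563e-01],
       [ 0.00000000e+00,  0.00000000e+00,  0.00000000e+00,
         1.00000000e+00]])}
```

View pics/top0.png

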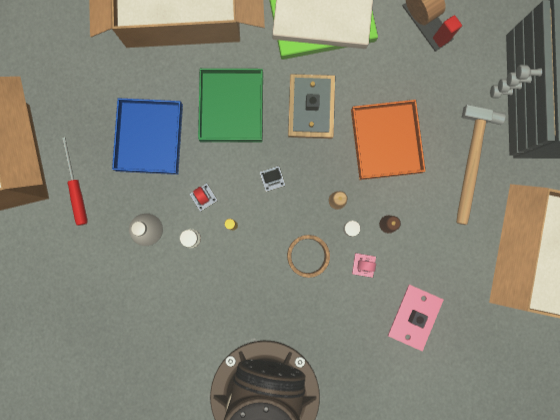

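View pics/side0.png

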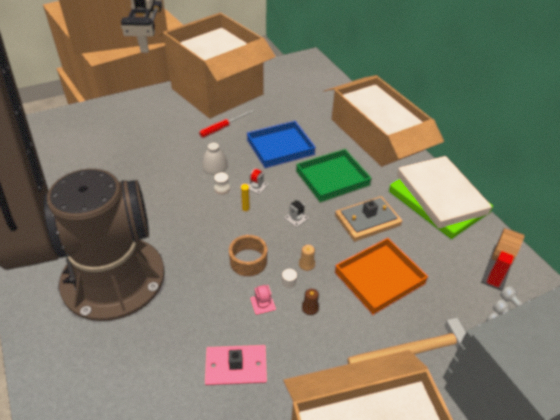

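The top view shows the row blue (148,136), green (231,105), fixture with plate (312,105), orange (388,139). Castors lie at red (203,196) and black (272,179), feet at pale (339,199) and dark (391,223), and the lampshade at (145,229). The side view shows the same order, and the arm is outside the top view.

```bash
cat > h.py <<'E'
import numpy as np,cv2
from plant import ctrl
from scipy.spatial.transform import Rotation as R
def cam(n,obs=None):
    c=ctrl.calibration(n); f=210/np.tan(np.radians(c["vertical_fov"]/2))
    K=np.array([[f,0,c["cx"]],[0,f,c["cy"]],[0,0,1]])
    if n=="wrist":
        T=np.eye(4);T[:3,:3]=R.from_euler("xyz",obs["orientation"],degrees=True).as_matrix();T[:3,3]=obs["tool_pos"]
        T=T@c["hand_eye"]; return K,T[:3,:3],T[:3,3]
    r=cv2.Rodrigues(np.array(c["rvec"]))[0]; return K,r.T,-r.T@c["tvec"]
def ray(C,uv,z):
    K,r,o=C; uv=np.atleast_2d(np.asarray(uv,float)); d=np.c_[uv,np.ones(len(uv))]@np.linalg.inv(K).T@r.T
    return o+d*((z-o[2])/d[:,2])[:,None]
def pts(C,d):
    K,r,o=C; v,u=np.indices(d.shape); p=np.stack([u,v,np.ones_like(u)],-1)*d[...,None]
    return p@np.linalg.inv(K).T@r.T+o
def proj(C,P):
    K,r,o=C; q=(np.atleast_2d(P)-o)@r@K.T; return q[:,:2]/q[:,2:]
def rect(P):  # min rect of world xy (mm): centre,size,yaw of long side in (-90,90]
    (c,s,a)=cv2.minAreaRect((P[:,:2]*1000).astype(np.float32))
    if s[0]<s[1]: s=s[::-1];a+=90
    return np.round(c,1),np.round(s,1),round((a+90)%180-90,1)
E
python3 - <<'E'
from h import *
for n in("top","side"):
    z=np.load(n+"0.npz");p,d=z["p"],z["d"];C=cam(n);W=pts(C,d);hs=cv2.cvtColor(p,cv2.COLOR_RGB2HSV)
    print(n,"cam",C[2].round(3),"table z",np.median(W[...,2]).round(4))
    H,S,V=[hs[...,i].astype(int) for i in range(3)]
    X,Y,Z=W[...,0],W[...,1],W[...,2]
    inw=(X>.25)&(X<.85)&(abs(Y)<.45)
    for nm,m,lo in(("blue",(H>100)&(H<130)&(S>120),.02),("green",(H>55)&(H<85)&(S>100)&(X<.75),.02),("orange",(H<14)&(S>190)&(V>120)&(X>.5)&(Y<-.1),.02)):
        m=m&inw
        b=m&(Z>lo)&(Z<.04); 
        k=cv2.morphologyEx(m.astype(np.uint8),cv2.MORPH_OPEN,np.ones((3,3)))
        c=max(cv2.findContours(k,0,1)[0],key=cv2.contourArea)[:,0]
        print(nm,"depth rim",rect(W[b]) if b.sum()>9 else 0,b.sum(),"ray",rect(ray(C,c,.03)))
    # objects: components above table
    m=(inw&(Z>.012)&(X<.74)).astype(np.uint8); N,L,st,ce=cv2.connectedComponentsWithStats(m)
    for i in range(1,N):
        if st[i,4]<40: continue
        q=L==i;zz=Z[q];t=q&(Z>zz.max()-.012)
        print(st[i],"zmax",np.percentile(zz,98).round(3),"xy",np.median(X[q]).round(3),np.median(Y[q]).round(3),"rect",rect(W[q]),"col",np.median(p[q],0))
E
```

```text
top cam [ 0.318 -0.029  1.21 ] table z 0.0022
blue depth rim (array([559.1, 265.5]), array([161.3, 142.2]), -2.3) 705 ray (array([558.3, 263.7]), array([161.1, 143.1]), -2.3)
green depth rim (array([630. ,  83.1]), array([160.9, 138.9]), 0.5) 459 ray (array([625.9,  82.5]), array([152.7, 137. ]), 0.7)Traceback (most recent call last):
  File "<stdin>", line 12, in <module>
ValueError: max() iterable argument is empty
```

```bash
cat > m.py <<'E'
from h import *
for n in("top","side"):
    z=np.load(n+"0.npz");p,d=z["p"],z["d"];C=cam(n);W=pts(C,d);hs=cv2.cvtColor(p,cv2.COLOR_RGB2HSV)
    H,S,V=[hs[...,i].astype(int) for i in range(3)]
    X,Y,Z=W[...,0],W[...,1],W[...,2]
    inw=(X>.25)&(X<.85)&(abs(Y)<.45)
    print(n)
    for nm,m in(("blue",(H>100)&(H<130)&(S>120)),("green",(H>55)&(H<85)&(S>100)&(X<.75)),("orange",(H<16)&(S>180)&(V>90)&(X>.45)&(Y<-.1))):
        b=m&inw&(Z>.022)&(Z<.04)
        print(nm,rect(W[b]) if b.sum()>9 else 0,b.sum())
    b=inw&(Z>.035)&(Z<.07)&(V<90)&(X>.5)&(Y<0); print("socket",rect(W[b]),b.sum(),Z[b].max())
    m=(inw&(Z>.012)&(X<.74)).astype(np.uint8); N,L,st,ce=cv2.connectedComponentsWithStats(m)
    for i in range(1,N):
        if st[i,4]<40: continue
        q=L==i;zz=Z[q]
        print(st[i],"zmax",np.percentile(zz,98).round(3),"rect",rect(W[q]),"top",rect(W[q&(Z>zz.max()-.015)]),"col",np.median(p[q],0))
E
python3 m.py
```

```text
top
blue (array([559.1, 265.5]), array([161.3, 142.2]), -2.3) 661
green (array([630. ,  83.1]), array([160.9, 138.9]), 0.5) 443
orange 0 0
socket (array([ 734.9, -215.9]), array([355.2,  52.5]), -51.5) 319 0.06861075008360618
[198  69  66  73 832] zmax 0.035 rect (array([511.7,  69.2]), array([406.7, 154.1]), 6.1) top (array([317.7, -29.1]), array([0., 0.]), 0.0) col [ 67.  101.5  74. ]
[ 288   74   47   65 2831] zmax 0.063 rect (array([508.6, -90.8]), array([387.7, 102.9]), -3.0) top (array([317.7, -29.1]), array([0., 0.]), 0.0) col [120. 130. 122.]
[112  98  70  76 934] zmax 0.036 rect (array([502.6, 139.6]), array([459.1, 199.7]), 65.9) top (array([317.7, -29.1]), array([0., 0.]), 0.0) col [ 46.   69.  105.5]
[352 100  74  80 905] zmax 0.035 rect (array([ 501.5, -165.2]), array([412.9, 196.9]), -62.0) top (array([317.7, -29.1]), array([0., 0.]), 0.0) col [145.  89.  54.]
[463 105  10  14 116] zmax 0.032 rect (array([ 466.3, -244.9]), array([523.3,  28.4]), -52.4) top (array([317.7, -29.1]), array([0., 0.]), 0.0) col [162.5 169.  161. ]
[457 140  19  85 790] zmax 0.03 rect (array([
[... 4720 characters left out ...]
.  213.5 196.5]
[255 285  17  23 301] zmax 0.058 rect (array([ 281.1, -218.3]), array([34.7, 30.8]), 81.4) top (array([ 281.5, -217.9]), array([33.8, 30.2]), 81.0) col [207. 109. 127.]
[302 289  18  24 333] zmax 0.059 rect (array([ 369.9, -272.1]), array([37.1, 30.8]), -41.2) top (array([ 370.7, -272. ]), array([30.9, 29.2]), -36.8) col [85. 53. 36.]
[446 318  14  12  88] zmax 0.03 rect (array([ 621.1, -443.7]), array([25.8, 15.9]), -10.0) top (array([ 621.1, -443.7]), array([25.8, 15.9]), -10.0) col [189.  183.5 173.5]
[348 341  71  23 419] zmax 0.029 rect (array([ 449.1, -438.5]), array([154. ,  18.2]), -11.0) top (array([ 449.5, -438.6]), array([153.2,  18.2]), -11.0) col [220. 166. 103.]
```

```bash
cat >> h.py <<'E'
def delta(tx,ty,tz,yaw,o=None):  # mm, deg -> shift (mm, tool axes) and rz (5deg units)
    o=o or ctrl.get_obs(); r=R.from_euler("xyz",o["orientation"],degrees=True)
    t=r.inv().apply(np.array([tx,ty,tz])-np.array(o["tool_pos"])*1000)
    q=(r.inv()*R.from_euler("xyz",[180,0,yaw],degrees=True)).as_rotvec(degrees=True)/5
    print("t",t.round(1),"rot",q.round(2),"at",(o["tool_pos"]*1000).round(1),o["orientation"].round(2),"clock",round(o["clock"],2))
E
python3 - <<'E'
from h import *
p=cv2.imread("pics/top0.png"); a=cv2.resize(p[160:220,180:300],None,fx=6,fy=6,interpolation=cv2.INTER_CUBIC); cv2.imwrite("pics/crop0.png",a)
delta(425,138,226,0)
E
```

```text
t [3.215e+02 3.642e+02 3.000e-01] rot [ 0.02  0.   -5.2 ] at [295.7 606.3 225.7] [ 1.7991e+02 -1.0000e-02 -2.6010e+01] clock 0.1
```

View pics/crop0.png

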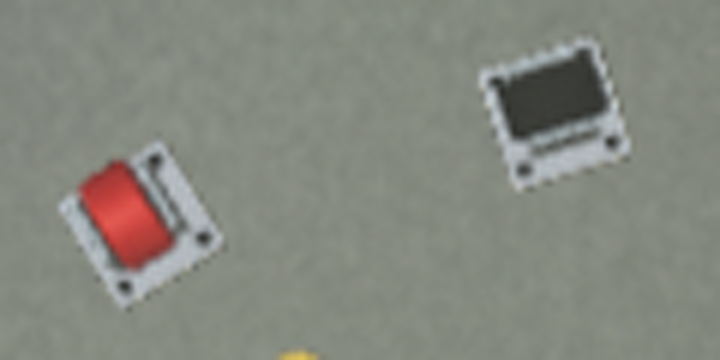

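Red castor's long axis is at about yaw 31°, and black's at about -75°. I'm moving above the red castor.

Call:
{"name": "arm_command", "arguments": {
  "steps": [
    {"translation":[32,36,-10],"rotation":[0,0,0],"claw":87},
    {"translation":[64,73,-15],"rotation":[0,0,0],"claw":87},
    {"translation":[96,109,-15],"rotation":[0,0,0],"claw":87},
    {"translation":[128,146,-15],"rotation":[0,0,0],"claw":87},
    {"translation":[160,182,-15],"rotation":[0,0,0],"claw":87}
  ]
}}

```text
clock: 0.6
tool_pos: [0.3599, 0.3708, 0.2413]
orientation: [180.0, 0.0, -26.0]
force: [1.0, 0.0, 0.1]
opening: 0.0867
gripper_force: 0.0
```

Call:
{"name": "arm_command", "arguments": {
  "steps": [
    {"translation":[32,36,0],"rotation":[0,0,-1.6],"claw":87},
    {"translation":[64,73,0],"rotation":[0,0,-3.2],"claw":87},
    {"translation":[96,109,15],"rotation":[0,0,-4.8],"claw":87},
    {"translation":[128,146,30],"rotation":[0,0,-6.4],"claw":87},
    {"translation":[161,182,45],"rotation":[0,0,-8],"claw":87}
  ]
}}

```text
clock: 1.1
tool_pos: [0.4217, 0.1477, 0.1997]
orientation: [-180.0, -0.0, 13.3]
force: [0.3, 0.6, 0.1]
opening: 0.0869
gripper_force: 0.0
```

Call:
{"name": "arm_command", "arguments": {
  "steps": [
    {"translation":[0,0,10],"rotation":[0,0,-1.6],"claw":87},
    {"translation":[0,0,20],"rotation":[0,0,-3.4],"claw":87},
    {"translation":[0,0,35],"rotation":[0,0,-3.4],"claw":87},
    {"translation":[0,0,35],"rotation":[0,0,-3.4],"claw":87},
    {"translation":[0,0,35],"rotation":[0,0,-3.4],"claw":87}
  ]
}}

```text
clock: 1.6
tool_pos: [0.4219, 0.1497, 0.1651]
orientation: [180.0, 0.0, 30.0]
force: [0.8, 0.4, 0.4]
opening: 0.0872
gripper_force: 0.0
```

```bash
cat >> h.py <<'E'
def look(name):
    o=ctrl.get_obs(); p,d=ctrl.snapshot("wrist"); cv2.imwrite(f"pics/{name}.png",p[:,:,::-1]); C=cam("wrist",o)
    np.savez(name+".npz",p=p,d=d,K=C[0],r=C[1],o=C[2]); return o,p,d,C
E
python3 - <<'E'
from h import *
o,p,d,C=look("w1"); delta(425,138,150,31,o)
W=pts(C,d); print(np.median(W[...,2][d>0]))
print(proj(C,[[.425,.138,0],[.425,.138,.057]]))
E
```

```text
t [-3.1 11.7 15.2] rot [ 0.    0.01 -0.2 ] at [421.9 149.7 165.1] [1.7998e+02 4.0000e-02 2.9990e+01] clock 1.6
0.004740624297107032
[[286.8978701  195.41029179]
 [288.91356309 210.72254662]]
```

View pics/w1.png

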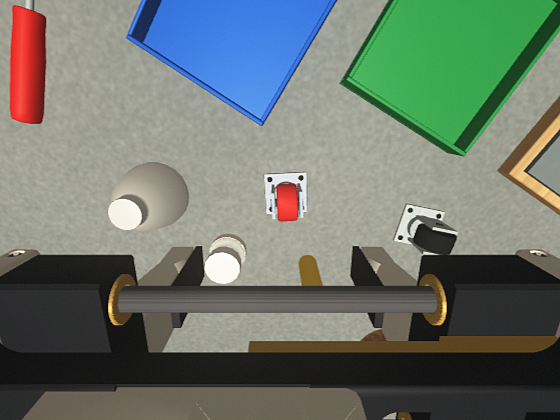

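The red castor plate is centred near (286,196), upright in the picture and so aligned with the tool. The fingertips are around row 255, the lampshade at (148,195) and the black castor at (425,230).

```bash
cat >> h.py <<'E'
def castor(p,d,C,xy,H=None):
    """castor near xy(mm): plate rect by bright mask on z=4mm, upper body by depth (z>30mm)"""
    W=pts(C,d); near=np.hypot(W[...,0]-xy[0]/1000,W[...,1]-xy[1]/1000)<.05
    near&=d>0
    up=near&(W[...,2]>.035); pl=near&(W[...,2]<.012)&(p.min(2)>165)
    k=cv2.morphologyEx(pl.astype(np.uint8),cv2.MORPH_OPEN,np.ones((2,2)))
    n,L,st,_=cv2.connectedComponentsWithStats(k); k=L==1+st[1:,4].argmax() if n>1 else k>0
    v,u=np.nonzero(pl); 
    print("plate",rect(ray(C,np.c_[u,v],.004)),"upper",rect(W[up]),"z",np.percentile(W[up][:,2],99).round(4),pl.sum(),up.sum())
E
python3 - <<'E'
from h import *
z=np.load("w1.npz");C=z["K"],z["r"],z["o"];p,d=z["p"],z["d"]
castor(p,d,C,(425,138)); castor(p,d,C,(471,-14))
E
```

```text
plate (array([430.9, 135.2]), array([70.1, 63.4]), 27.0) upper (array([440.1, 140.7]), array([97.3, 61.8]), -80.8) z 0.2813 728 39435
plate (array([469.2, -24. ]), array([69.9, 54.9]), -72.2) upper (array([470.4,  -9.9]), array([37.4, 31.2]), -68.8) z 0.0581 615 1129
```

```bash
sed -i 's/up=near&(W\[...,2\]>.035)/up=near\&(W[...,2]>.035)\&(W[...,2]<.065)/; s/v,u=np.nonzero(pl)/v,u=np.nonzero(k)/; s/p.min(2)>165/p.min(2)>185/' h.py
python3 - <<'E'
from h import *
z=np.load("w1.npz");C=z["K"],z["r"],z["o"];p,d=z["p"],z["d"]
castor(p,d,C,(425,138)); castor(p,d,C,(471,-14))
W=pts(C,d);v,u=np.nonzero((p[...,0]>150)&(p[...,1]<80)&(d>0)&(W[...,0]<.47)&(abs(W[...,1]-.138)<.05));print("red",rect(W[v,u]),W[v,u,2].max())
E
```

```text
plate (array([426.9, 139.8]), array([46.1, 44.8]), -57.0) upper (array([427.8, 142.3]), array([36.2, 31.7]), 29.0) z 0.0581 640 1011
plate (array([469.8, -13.2]), array([45.4, 45.2]), -71.8) upper (array([470.4,  -9.9]), array([37.4, 31.2]), -68.8) z 0.0581 561 1129
red (array([427.7, 141.1]), array([35.1, 19.8]), 30.1) 0.05875454878802605
```

```bash
python3 -c "
from h import *
delta(427,140.5,17,31)"
```

```text
t [ -0.6  10.6 148.6] rot [ 0.  -0.  -0.2] at [422.2 150.  165.6] [ 1.7999e+02 -2.0000e-02  3.0000e+01] clock 1.65
```

Call:
{"name": "arm_command", "arguments": {
  "steps": [
    {"translation":[-0.5,10.5,30],"rotation":[0,0,-0.2],"claw":60},
    {"translation":[-0.5,10.5,70],"rotation":[0,0,-0.2],"claw":60},
    {"translation":[-0.5,10.5,105],"rotation":[0,0,-0.2],"claw":60},
    {"translation":[-0.5,10.5,135],"rotation":[0,0,-0.2],"claw":60},
    {"translation":[-0.5,10.5,148],"rotation":[0,0,-0.2],"claw":60}
  ]
}}

```text
clock: 2.15
tool_pos: [0.4261, 0.1401, 0.0153]
orientation: [180.0, 0.1, 31.0]
force: [-0.2, 0.7, 1.0]
opening: 0.0603
gripper_force: 0.0
```

Call:
{"name": "arm_command", "arguments": {
  "steps": [
    {"translation":[0,0,0],"rotation":[0,0,0],"claw":60},
    {"translation":[0,0,0],"rotation":[0,0,0],"claw":60},
    {"translation":[0,0,0],"rotation":[0,0,0],"claw":40},
    {"translation":[0,0,0],"rotation":[0,0,0],"claw":30},
    {"translation":[0,0,0],"rotation":[0,0,0],"claw":20}
  ]
}}

```text
clock: 2.65
tool_pos: [0.4272, 0.1409, 0.0179]
orientation: [-180.0, -0.1, 31.0]
force: [0.3, -0.1, 0.1]
opening: 0.0412
gripper_force: 0.0
```

Call:
{"name": "arm_command", "arguments": {
  "steps": [
    {"translation":[0,0,0],"rotation":[0,0,0],"claw":20},
    {"translation":[0,0,0],"rotation":[0,0,0],"claw":20},
    {"translation":[0,0,0],"rotation":[0,0,0],"claw":20},
    {"translation":[0,0,0],"rotation":[0,0,0],"claw":20},
    {"translation":[0,0,0],"rotation":[0,0,0],"claw":20}
  ]
}}

```text
clock: 3.15
tool_pos: [0.427, 0.1407, 0.0175]
orientation: [-180.0, -0.0, 31.0]
force: [-2.2, -0.1, 6.3]
opening: 0.03
gripper_force: 29.8
```

Call:
{"name": "arm_command", "arguments": {
  "steps": [
    {"translation":[0,0,-10],"rotation":[0,0,0],"claw":20},
    {"translation":[0,0,-35],"rotation":[0,0,0],"claw":20},
    {"translation":[0,0,-65],"rotation":[0,0,0],"claw":20},
    {"translation":[0,0,-90],"rotation":[0,0,0],"claw":20},
    {"translation":[0,0,-100],"rotation":[0,0,0],"claw":20}
  ]
}}

```text
clock: 3.65
tool_pos: [0.4277, 0.1411, 0.1198]
orientation: [-180.0, -0.2, 31.0]
force: [0.8, 1.0, -1.6]
opening: 0.0298
gripper_force: 29.8
```

```bash
python3 -c "
from h import *
delta(522,264.5,117,-2.2)"
```

```text
t [144.4 -57.    3.3] rot [-0.02 -0.04  6.65] at [427.7 141.1 119.8] [-179.97   -0.22   31.04] clock 3.65
```

Call:
{"name": "arm_command", "arguments": {
  "steps": [
    {"translation":[30,-12,0],"rotation":[0,0,1.3],"claw":20},
    {"translation":[65,-26,0],"rotation":[0,0,2.7],"claw":20},
    {"translation":[100,-40,0],"rotation":[0,0,4.1],"claw":20},
    {"translation":[130,-51,0],"rotation":[0,0,5.4],"claw":20},
    {"translation":[144.5,-57,0],"rotation":[0,0,6.6],"claw":20}
  ]
}}

```text
clock: 4.15
tool_pos: [0.5224, 0.2655, 0.116]
orientation: [180.0, 0.0, -2.2]
force: [-0.1, -0.7, -2.1]
opening: 0.0299
gripper_force: 29.8
```

Call:
{"name": "arm_command", "arguments": {
  "steps": [
    {"translation":[0,0,0],"rotation":[0,0,0],"claw":20},
    {"translation":[0,0,0],"rotation":[0,0,0],"claw":20},
    {"translation":[0,0,0],"rotation":[0,0,0],"claw":20}
  ]
}}

```text
clock: 4.45
tool_pos: [0.5204, 0.2628, 0.1167]
orientation: [180.0, 0.1, -1.9]
force: [-0.8, -0.4, -0.6]
opening: 0.0301
gripper_force: 29.8
```

```bash
cat >> h.py <<'E'
def tray(p,d,C,hue,xy):
    hs=cv2.cvtColor(p,cv2.COLOR_RGB2HSV).astype(int);W=pts(C,d)
    near=(np.hypot(W[...,0]-xy[0]/1000,W[...,1]-xy[1]/1000)<.13)&(d>0)
    m=near&(hs[...,0]>hue[0])&(hs[...,0]<hue[1])&(hs[...,1]>110)
    k=cv2.morphologyEx((m&(W[...,2]>.02)&(W[...,2]<.036)).astype(np.uint8),cv2.MORPH_OPEN,np.ones((2,2)))
    f=m&(W[...,2]<.012)
    print("rim",rect(W[k>0]),"floor",rect(W[f]),"rimz",np.percentile(W[k>0][:,2],95).round(4),"floorz",np.median(W[f][:,2]).round(4))
E
python3 - <<'E'
from h import *
o,p,d,C=look("w2"); delta(522,264.5,21.5,-2.2,o)
tray(p,d,C,(100,130),(560,263))
E
```

```text
t [ 1.7 -1.8 95.2] rot [0.01 0.01 0.06] at [520.4 262.8 116.7] [ 1.7996e+02  6.0000e-02 -1.9000e+00] clock 4.45
rim (array([556. , 261.1]), array([174.1, 147.6]), -2.1) floor (array([555.3, 260.5]), array([172.4, 144.9]), -2.3) rimz 0.0313 floorz 0.0044
```

View pics/w2.png

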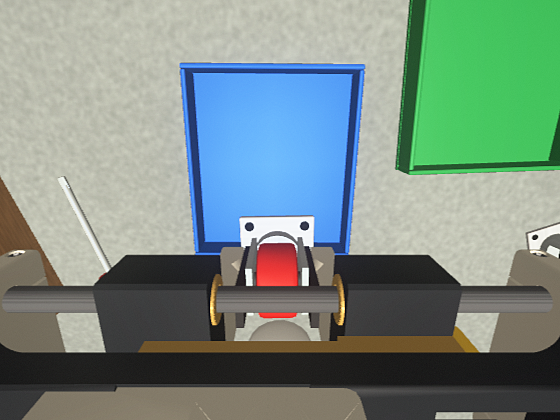

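The blue tray's far rim corners are at about (181,64) and (364,66). The held castor's plate spans (240-314, 217).

Run:
```python
from h import *
z=np.load("w2.npz");C=z["K"],z["r"],z["o"]
P=ray(C,[(181,64),(364,66),(195,254),(349,253)],.03)*1000;print(P.round(1))
m=P[:2].mean(0)[:2];a=np.radians(-2.2);print(m-80*np.array([np.cos(a),np.sin(a)]))
```

```text
[[641.7 330.8  30. ]
 [636.1 193.5  30. ]
 [485.3 338.2  30. ]
 [481.8 198.5  30. ]]
[558.95093986 265.23109609]
```

Call:
{"name": "arm_command", "arguments": {
  "steps": [
    {"translation":[0.5,-2.5,30],"rotation":[0,0,0],"claw":20},
    {"translation":[0.5,-2.5,60],"rotation":[0,0,0],"claw":20},
    {"translation":[0.5,-2.5,80],"rotation":[0,0,0],"claw":20},
    {"translation":[0.5,-2.5,88],"rotation":[0,0,0],"claw":20},
    {"translation":[0.5,-2.5,91],"rotation":[0,0,0],"claw":20}
  ]
}}

```text
clock: 5.0
tool_pos: [0.5215, 0.2657, 0.0257]
orientation: [180.0, 0.0, -2.0]
force: [-0.1, 0.3, -1.3]
opening: 0.0302
gripper_force: 29.8
```

Call:
{"name": "arm_command", "arguments": {
  "steps": [
    {"translation":[0,0,1],"rotation":[0,0,0],"claw":20},
    {"translation":[0,0,2],"rotation":[0,0,0],"claw":20},
    {"translation":[0,0,2.5],"rotation":[0,0,0],"claw":20},
    {"translation":[0,0,2.5],"rotation":[0,0,0],"claw":20}
  ]
}}

```text
clock: 5.4
tool_pos: [0.5221, 0.2666, 0.0242]
orientation: [-179.9, -0.0, -2.0]
force: [0.1, -0.3, -1.2]
opening: 0.03
gripper_force: 29.8
```

Call:
{"name": "arm_command", "arguments": {
  "steps": [
    {"translation":[0,0,0.3],"rotation":[0,0,0],"claw":20},
    {"translation":[0,0,0.6],"rotation":[0,0,0],"claw":20},
    {"translation":[0,0,0.6],"rotation":[0,0,0],"claw":20}
  ]
}}

```text
clock: 5.7
tool_pos: [0.5218, 0.2663, 0.023]
orientation: [180.0, 0.0, -2.0]
force: [-0.0, 0.1, -0.7]
opening: 0.0299
gripper_force: 29.8
```

Call:
{"name": "arm_command", "arguments": {
  "steps": [
    {"translation":[0,0,0.5],"rotation":[0,0,0],"claw":20},
    {"translation":[0,0,0.8],"rotation":[0,0,0],"claw":20},
    {"translation":[0,0,0.8],"rotation":[0,0,0],"claw":20}
  ]
}}

```text
clock: 6.0
tool_pos: [0.5217, 0.2662, 0.0221]
orientation: [180.0, 0.0, -2.0]
force: [0.3, 0.3, -1.8]
opening: 0.0304
gripper_force: 29.8
```

Call:
{"name": "arm_command", "arguments": {
  "steps": [
    {"translation":[0,0,0.5],"rotation":[0,0,0],"claw":20},
    {"translation":[0,0,0.8],"rotation":[0,0,0],"claw":20},
    {"translation":[0,0,0.8],"rotation":[0,0,0],"claw":20}
  ]
}}

```text
clock: 6.3
tool_pos: [0.5218, 0.2663, 0.0215]
orientation: [-180.0, -0.0, -2.0]
force: [-0.6, -0.0, 1.3]
opening: 0.0297
gripper_force: 29.8
```

Call:
{"name": "arm_command", "arguments": {
  "steps": [
    {"translation":[0,0,0.2],"rotation":[0,0,0],"claw":20},
    {"translation":[0,0,0.2],"rotation":[0,0,0],"claw":33},
    {"translation":[0,0,0.2],"rotation":[0,0,0],"claw":45},
    {"translation":[0,0,0.2],"rotation":[0,0,0],"claw":60},
    {"translation":[0,0,0.2],"rotation":[0,0,0],"claw":60}
  ]
}}

```text
clock: 6.8
tool_pos: [0.5218, 0.2663, 0.021]
orientation: [180.0, 0.0, -2.0]
force: [-0.6, -1.0, -0.3]
opening: 0.0517
gripper_force: 0.0
```

Call:
{"name": "arm_command", "arguments": {
  "steps": [
    {"translation":[0,0,-5],"rotation":[0,0,0],"claw":60},
    {"translation":[0,0,-30],"rotation":[0,0,0],"claw":60},
    {"translation":[0,0,-70],"rotation":[0,0,0],"claw":60},
    {"translation":[0,0,-110],"rotation":[0,0,0],"claw":60},
    {"translation":[0,0,-145],"rotation":[0,0,0],"claw":60}
  ]
}}

```text
clock: 7.3
tool_pos: [0.522, 0.2663, 0.1687]
orientation: [-180.0, -0.1, -2.0]
force: [0.3, 0.6, -0.2]
opening: 0.0602
gripper_force: 0.0
```

Run:
```python
from h import *
o,p,d,C=look("w3"); castor(p,d,C,(521,266))
delta(471,-13,165,-72,o)
```

```text
plate (array([520.4, 265.5]), array([45.7, 45.2]), 89.3) upper (array([522.5, 266.7]), array([37.9, 29.8]), -1.0) z 0.0621 633 1032
t [-41.4 280.9   3.4] rot [-1.000e-02 -1.000e-02  1.401e+01] at [522.  266.3 168.7] [-1.7996e+02 -6.0000e-02 -1.9600e+00] clock 7.3
```

Call:
{"name": "arm_command", "arguments": {
  "steps": [
    {"translation":[-7,45,0],"rotation":[0,0,1.6],"claw":60},
    {"translation":[-14,92,0],"rotation":[0,0,3.2],"claw":60},
    {"translation":[-21,139,0],"rotation":[0,0,4.8],"claw":60},
    {"translation":[-28,186,0],"rotation":[0,0,6.4],"claw":60},
    {"translation":[-35,233,0],"rotation":[0,0,8],"claw":60}
  ]
}}

```text
clock: 7.85
tool_pos: [0.4781, 0.033, 0.1665]
orientation: [-180.0, -0.0, -42.3]
force: [1.6, -1.2, 0.1]
opening: 0.0602
gripper_force: 0.0
```

Run:
```python
from h import *
delta(470,-12.5,165,-72)
```

```text
t [24.6 39.1  1.5] rot [-0.01 -0.    5.95] at [478.1  33.  166.5] [-1.7996e+02 -2.0000e-02 -4.2270e+01] clock 7.85
```

Call:
{"name": "arm_command", "arguments": {
  "steps": [
    {"translation":[10,16,0],"rotation":[0,0,1.6],"claw":60},
    {"translation":[20,32,0],"rotation":[0,0,3.2],"claw":60},
    {"translation":[25,39,0],"rotation":[0,0,4.8],"claw":60},
    {"translation":[25,39,0],"rotation":[0,0,6],"claw":60},
    {"translation":[25,39,0],"rotation":[0,0,6],"claw":60}
  ]
}}

```text
clock: 8.35
tool_pos: [0.4712, -0.0115, 0.1664]
orientation: [-180.0, 0.0, -72.1]
force: [-0.7, -0.2, -0.8]
opening: 0.06
gripper_force: 0.0
```

Run:
```python
from h import *
o,p,d,C=look("w4"); castor(p,d,C,(470,-12))
delta(470,-12.5,17,-72,o)
```

```text
plate (array([468.1, -10.5]), array([46.3, 44.8]), 18.0) upper (array([469.8, -11.4]), array([37.8, 30.6]), -72.0) z 0.058 680 1014
t [  0.6   1.5 149.4] rot [-0.    0.   -0.02] at [471.2 -11.5 166.4] [-179.98    0.    -72.1 ] clock 8.35
```

View pics/w4.png

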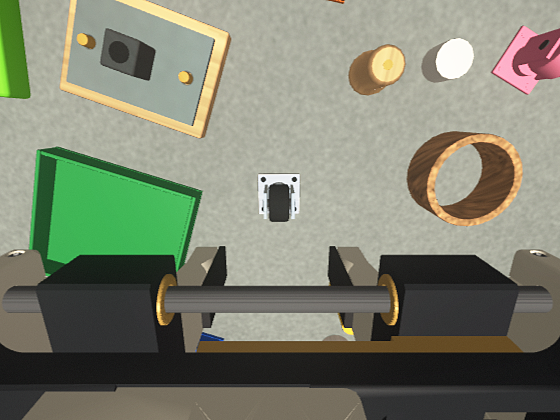

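The black castor is centred at (279,197), aligned with the tool. Descending to grasp.

Call:
{"name": "arm_command", "arguments": {
  "steps": [
    {"translation":[-0.5,1.5,30],"rotation":[0,0,0],"claw":60},
    {"translation":[-0.5,1.5,70],"rotation":[0,0,0],"claw":60},
    {"translation":[-0.5,1.5,110],"rotation":[0,0,0],"claw":60},
    {"translation":[-0.5,1.5,140],"rotation":[0,0,0],"claw":60},
    {"translation":[-0.5,1.5,149],"rotation":[0,0,0],"claw":60}
  ]
}}

```text
clock: 8.9
tool_pos: [0.4678, -0.0115, 0.0145]
orientation: [179.7, -0.0, -71.8]
force: [-0.5, 0.3, 0.2]
opening: 0.0603
gripper_force: 0.0
```

Call:
{"name": "arm_command", "arguments": {
  "steps": [
    {"translation":[0,0,0],"rotation":[0,0,0],"claw":60},
    {"translation":[0,0,0],"rotation":[0,0,0],"claw":50},
    {"translation":[0,0,0],"rotation":[0,0,0],"claw":40},
    {"translation":[0,0,0],"rotation":[0,0,0],"claw":30},
    {"translation":[0,0,0],"rotation":[0,0,0],"claw":20}
  ]
}}

```text
clock: 9.4
tool_pos: [0.4703, -0.0109, 0.0181]
orientation: [-179.9, 0.0, -72.0]
force: [-0.6, -1.0, 0.5]
opening: 0.0336
gripper_force: 0.0
```

Call:
{"name": "arm_command", "arguments": {
  "steps": [
    {"translation":[0,0,0],"rotation":[0,0,0],"claw":20},
    {"translation":[0,0,0],"rotation":[0,0,0],"claw":20},
    {"translation":[0,0,0],"rotation":[0,0,0],"claw":20},
    {"translation":[0,0,0],"rotation":[0,0,0],"claw":20}
  ]
}}

```text
clock: 9.8
tool_pos: [0.4701, -0.0109, 0.0179]
orientation: [-179.9, -0.0, -72.0]
force: [-1.2, 0.3, 8.2]
opening: 0.0298
gripper_force: 30.0
```

Call:
{"name": "arm_command", "arguments": {
  "steps": [
    {"translation":[0,0,-10],"rotation":[0,0,0],"claw":20},
    {"translation":[0,0,-35],"rotation":[0,0,0],"claw":20},
    {"translation":[0,0,-65],"rotation":[0,0,0],"claw":20},
    {"translation":[0,0,-90],"rotation":[0,0,0],"claw":20},
    {"translation":[0,0,-100],"rotation":[0,0,0],"claw":20}
  ]
}}

```text
clock: 10.3
tool_pos: [0.4709, -0.0107, 0.1201]
orientation: [-179.8, -0.0, -72.0]
force: [0.3, 0.1, -0.9]
opening: 0.0297
gripper_force: 30.0
```

```bash
python3 -c "
from h import *
delta(597,263.5,117,-2)"
```

```text
t [-221.7 -204.9    3.9] rot [ -0.04  -0.03 -13.99] at [470.9 -10.7 120.1] [-179.76   -0.    -71.96] clock 10.3
```

Call:
{"name": "arm_command", "arguments": {
  "steps": [
    {"translation":[-22,-20,0],"rotation":[0,0,-1.4],"claw":20},
    {"translation":[-50,-46,0],"rotation":[0,0,-3],"claw":20},
    {"translation":[-80,-74,0],"rotation":[0,0,-4.6],"claw":20},
    {"translation":[-108,-100,0],"rotation":[0,0,-6.2],"claw":20},
    {"translation":[-133,-123,0],"rotation":[0,0,-7.8],"claw":20}
  ]
}}

```text
clock: 10.8
tool_pos: [0.5457, 0.155, 0.1168]
orientation: [180.0, 0.0, -32.6]
force: [0.2, 0.2, -0.3]
opening: 0.0297
gripper_force: 30.0
```

```bash
python3 -c "
from h import *
delta(597,263.5,117,-2)"
```

```text
t [ -15.4 -119.    -0.2] rot [ 0.    0.01 -6.13] at [545.7 155.  116.8] [ 1.7997e+02  2.0000e-02 -3.2630e+01] clock 10.8
```

Call:
{"name": "arm_command", "arguments": {
  "steps": [
    {"translation":[-4,-30,0],"rotation":[0,0,-1.4],"claw":20},
    {"translation":[-9,-65,0],"rotation":[0,0,-3],"claw":20},
    {"translation":[-13,-95,0],"rotation":[0,0,-4.6],"claw":20},
    {"translation":[-15,-112,0],"rotation":[0,0,-5.8],"claw":20},
    {"translation":[-15.5,-119,0],"rotation":[0,0,-6.1],"claw":20}
  ]
}}

```text
clock: 11.3
tool_pos: [0.5973, 0.263, 0.1161]
orientation: [180.0, 0.1, -2.3]
force: [-0.3, -1.0, -1.2]
opening: 0.0299
gripper_force: 30.0
```

Call:
{"name": "arm_command", "arguments": {
  "steps": [
    {"translation":[0,0,0],"rotation":[0,0,0],"claw":20},
    {"translation":[0,0,0],"rotation":[0,0,0],"claw":20},
    {"translation":[0,0,0],"rotation":[0,0,0],"claw":20},
    {"translation":[0,0,0],"rotation":[0,0,0],"claw":20}
  ]
}}

```text
clock: 11.7
tool_pos: [0.5971, 0.261, 0.1175]
orientation: [-180.0, -0.0, -2.6]
force: [0.7, -0.3, -1.3]
opening: 0.0302
gripper_force: 30.0
```

```bash
python3 -c "
from h import *
delta(597,263.5,22.5,-2)"
```

```text
t [-0.2 -2.5 95. ] rot [-0.   -0.   -0.11] at [597.1 261.  117.5] [-1.7999e+02 -1.0000e-02 -2.5600e+00] clock 11.7
```

Call:
{"name": "arm_command", "arguments": {
  "steps": [
    {"translation":[0,-2.5,30],"rotation":[0,0,-0.1],"claw":20},
    {"translation":[0,-2.5,60],"rotation":[0,0,-0.1],"claw":20},
    {"translation":[0,-2.5,80],"rotation":[0,0,-0.1],"claw":20},
    {"translation":[0,-2.5,90],"rotation":[0,0,-0.1],"claw":20},
    {"translation":[0,-2.5,94],"rotation":[0,0,-0.1],"claw":20}
  ]
}}

```text
clock: 12.2
tool_pos: [0.5971, 0.2637, 0.0224]
orientation: [179.9, 0.1, -2.0]
force: [-0.3, -0.1, -1.2]
opening: 0.0298
gripper_force: 30.0
```

Call:
{"name": "arm_command", "arguments": {
  "steps": [
    {"translation":[0,0,0.3],"rotation":[0,0,0],"claw":20},
    {"translation":[0,0,0.6],"rotation":[0,0,0],"claw":20},
    {"translation":[0,0,1],"rotation":[0,0,0],"claw":20},
    {"translation":[0,0,1],"rotation":[0,0,0],"claw":20}
  ]
}}

```text
clock: 12.6
tool_pos: [0.5978, 0.2645, 0.023]
orientation: [-179.9, -0.1, -2.0]
force: [-0.6, -0.1, -1.0]
opening: 0.0297
gripper_force: 30.0
```

Call:
{"name": "arm_command", "arguments": {
  "steps": [
    {"translation":[0,0,0.4],"rotation":[0,0,0],"claw":20},
    {"translation":[0,0,0.6],"rotation":[0,0,0],"claw":20},
    {"translation":[0,0,0.6],"rotation":[0,0,0],"claw":20}
  ]
}}

```text
clock: 12.9
tool_pos: [0.5975, 0.2644, 0.022]
orientation: [-180.0, -0.0, -2.0]
force: [-1.0, 0.4, 2.8]
opening: 0.0299
gripper_force: 30.0
```

Contact. Release and lift.

Call:
{"name": "arm_command", "arguments": {
  "steps": [
    {"translation":[0,0,0],"rotation":[0,0,0],"claw":31},
    {"translation":[0,0,0],"rotation":[0,0,0],"claw":40},
    {"translation":[0,0,0],"rotation":[0,0,0],"claw":55},
    {"translation":[0,0,0],"rotation":[0,0,0],"claw":60},
    {"translation":[0,0,0],"rotation":[0,0,0],"claw":60}
  ]
}}

```text
clock: 13.4
tool_pos: [0.5974, 0.2642, 0.0215]
orientation: [180.0, 0.0, -2.0]
force: [-0.4, -0.6, 0.3]
opening: 0.0567
gripper_force: 0.0
```

Call:
{"name": "arm_command", "arguments": {
  "steps": [
    {"translation":[0,0,-5],"rotation":[0,0,0],"claw":60},
    {"translation":[0,0,-30],"rotation":[0,0,0],"claw":60},
    {"translation":[0,0,-70],"rotation":[0,0,0],"claw":60},
    {"translation":[0,0,-110],"rotation":[0,0,0],"claw":60},
    {"translation":[0,0,-145],"rotation":[0,0,0],"claw":60}
  ]
}}

```text
clock: 13.9
tool_pos: [0.5976, 0.2643, 0.1692]
orientation: [-180.0, -0.1, -2.0]
force: [0.0, 1.0, 0.0]
opening: 0.0598
gripper_force: 0.0
```

Run:
```python
from h import *
o,p,d,C=look("w5"); castor(p,d,C,(597,264)); castor(p,d,C,(521,266))
z=np.load("w4.npz");C4=z["K"],z["r"],z["o"];W=pts(C4,z["d"])
m=(np.hypot(W[...,0]-.422,W[...,1]+.16)<.03)&(z["d"]>0)&(W[...,2]>.045)&(W[...,2]<.065);print("pale",rect(W[m]),np.percentile(W[m][:,2],95))
delta(422,-160,165,-2,o)
```

```text
plate (array([595.5, 263.1]), array([46.8, 45.2]), 88.1) upper (array([598. , 264.7]), array([37.8, 30. ]), -1.7) z 0.0619 658 1020
plate (array([519.4, 264.6]), array([47.2, 44.9]), 88.1) upper (array([525.9, 265.9]), array([31.7, 30.9]), -0.7) z 0.0617 604 856
pale (array([ 423.4, -155.5]), array([31.5, 31.4]), 16.2) 0.0575436745621819
t [-161.   430.     3.7] rot [-0.01 -0.01  0.01] at [597.6 264.3 169.2] [-1.7996e+02 -7.0000e-02 -1.9600e+00] clock 13.9
```

Call:
{"name": "arm_command", "arguments": {
  "steps": [
    {"translation":[-14,37,0],"rotation":[0,0,0],"claw":60},
    {"translation":[-30,81,0],"rotation":[0,0,0],"claw":60},
    {"translation":[-46,125,0],"rotation":[0,0,0],"claw":60},
    {"translation":[-63,169,0],"rotation":[0,0,0],"claw":60},
    {"translation":[-80,213,0],"rotation":[0,0,0],"claw":60}
  ]
}}

```text
clock: 14.45
tool_pos: [0.5091, 0.0526, 0.1668]
orientation: [-180.0, -0.0, -1.9]
force: [1.5, -0.2, 1.2]
opening: 0.0602
gripper_force: 0.0
```

Call:
{"name": "arm_command", "arguments": {
  "steps": [
    {"translation":[-16,44,0],"rotation":[0,0,0],"claw":60},
    {"translation":[-32,88,0],"rotation":[0,0,0],"claw":60},
    {"translation":[-48,132,0],"rotation":[0,0,0],"claw":60},
    {"translation":[-65,176,0],"rotation":[0,0,0],"claw":60},
    {"translation":[-80,215,0],"rotation":[0,0,0],"claw":60}
  ]
}}

```text
clock: 14.95
tool_pos: [0.4215, -0.1596, 0.1671]
orientation: [-180.0, -0.1, -2.0]
force: [1.3, -0.2, -0.1]
opening: 0.0601
gripper_force: 0.0
```

Call:
{"name": "arm_command", "arguments": {
  "steps": [
    {"translation":[0,0,0],"rotation":[0,0,0],"claw":60},
    {"translation":[0,0,0],"rotation":[0,0,0],"claw":60},
    {"translation":[0,0,0],"rotation":[0,0,0],"claw":60}
  ]
}}

```text
clock: 15.25
tool_pos: [0.4231, -0.1576, 0.1668]
orientation: [-180.0, -0.0, -2.0]
force: [0.1, 0.2, -0.1]
opening: 0.0597
gripper_force: 0.0
```

```bash
cat >> h.py <<'E'
def foot(p,d,C,xy):
    W=pts(C,d); near=(np.hypot(W[...,0]-xy[0]/1000,W[...,1]-xy[1]/1000)<.035)&(d>0)
    m=near&(W[...,2]>.05)&(W[...,2]<.07); print("foot top",rect(W[m]),np.percentile(W[m][:,2],95).round(4),m.sum())
E
python3 - <<'E'
from h import *
o,p,d,C=look("w6"); foot(p,d,C,(423,-157)); foot(p,d,C,(370,-270))
delta(423,-158,17,-2,o)
E
```

```text
foot top (array([ 422.8, -155.7]), array([31.7, 30.9]), 28.5) 0.0574 824
foot top (array([ 375.2, -265.4]), array([31.2, 24. ]), -67.0) 0.0572 530
t [ -0.2   0.4 149.8] rot [-0.   -0.01  0.01] at [ 423.1 -157.6  166.8] [-1.80e+02 -4.00e-02 -1.97e+00] clock 15.25
```

View pics/w6.png

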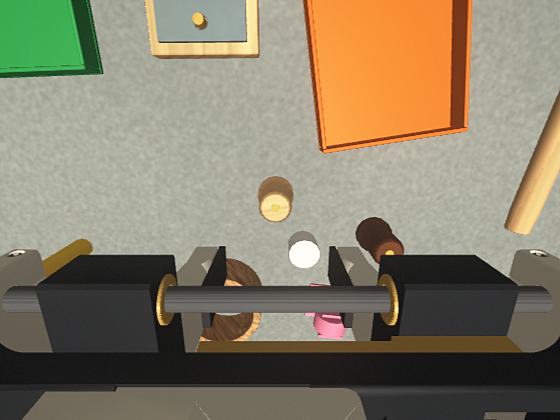

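The pale foot's top is at (275,206) with clear space around it. Descending to grasp.

Call:
{"name": "arm_command", "arguments": {
  "steps": [
    {"translation":[0,-1.5,30],"rotation":[0,0,0],"claw":60},
    {"translation":[0,-1.5,70],"rotation":[0,0,0],"claw":60},
    {"translation":[0,-1.5,110],"rotation":[0,0,0],"claw":60},
    {"translation":[0,-1.5,138],"rotation":[0,0,0],"claw":60},
    {"translation":[0,-1.5,147],"rotation":[0,0,0],"claw":60}
  ]
}}

```text
clock: 15.8
tool_pos: [0.4214, -0.1556, 0.017]
orientation: [180.0, 0.3, -1.9]
force: [0.5, -0.6, -0.1]
opening: 0.0602
gripper_force: 0.0
```

Call:
{"name": "arm_command", "arguments": {
  "steps": [
    {"translation":[0,0,0],"rotation":[0,0,0],"claw":60},
    {"translation":[0,0,0],"rotation":[0,0,0],"claw":50},
    {"translation":[0,0,0],"rotation":[0,0,0],"claw":40},
    {"translation":[0,0,0],"rotation":[0,0,0],"claw":30},
    {"translation":[0,0,0],"rotation":[0,0,0],"claw":22}
  ]
}}

```text
clock: 16.3
tool_pos: [0.4234, -0.1565, 0.0205]
orientation: [-180.0, -0.1, -2.0]
force: [0.1, 0.2, -0.5]
opening: 0.0333
gripper_force: 0.2
```

Call:
{"name": "arm_command", "arguments": {
  "steps": [
    {"translation":[0,0,0],"rotation":[0,0,0],"claw":22},
    {"translation":[0,0,0],"rotation":[0,0,0],"claw":22},
    {"translation":[0,0,0],"rotation":[0,0,0],"claw":22}
  ]
}}

```text
clock: 16.6
tool_pos: [0.4233, -0.1565, 0.0204]
orientation: [-180.0, -0.1, -2.0]
force: [-1.2, 1.7, 7.4]
opening: 0.0314
gripper_force: 30.0
```

Call:
{"name": "arm_command", "arguments": {
  "steps": [
    {"translation":[0,0,-10],"rotation":[0,0,0],"claw":22},
    {"translation":[0,0,-35],"rotation":[0,0,0],"claw":22},
    {"translation":[0,0,-65],"rotation":[0,0,0],"claw":22},
    {"translation":[0,0,-90],"rotation":[0,0,0],"claw":22},
    {"translation":[0,0,-100],"rotation":[0,0,0],"claw":22}
  ]
}}

```text
clock: 17.1
tool_pos: [0.424, -0.1566, 0.1225]
orientation: [-180.0, -0.2, -2.0]
force: [-0.4, -0.5, -0.9]
opening: 0.0311
gripper_force: 30.0
```

```bash
python3 -c "
from h import *
delta(595,80,118,0)"
```

```text
t [ 162.8 -242.3    5.2] rot [-0.   -0.05 -0.39] at [ 424.  -156.6  122.5] [-180.     -0.24   -1.96] clock 17.1
```

Call:
{"name": "arm_command", "arguments": {
  "steps": [
    {"translation":[15,-22,0],"rotation":[0,0,0],"claw":22},
    {"translation":[40,-60,0],"rotation":[0,0,-0.4],"claw":22},
    {"translation":[66,-99,0],"rotation":[0,0,-0.4],"claw":22},
    {"translation":[92,-138,0],"rotation":[0,0,-0.4],"claw":22},
    {"translation":[117,-176,0],"rotation":[0,0,-0.4],"claw":22}
  ]
}}

```text
clock: 17.6
tool_pos: [0.5463, 0.0169, 0.1195]
orientation: [180.0, 0.0, 0.0]
force: [0.1, -0.8, -1.0]
opening: 0.0315
gripper_force: 30.0
```

Call:
{"name": "arm_command", "arguments": {
  "steps": [
    {"translation":[22,-34,0],"rotation":[0,0,0],"claw":22},
    {"translation":[38,-58,0],"rotation":[0,0,0],"claw":22},
    {"translation":[46,-68,0],"rotation":[0,0,0],"claw":22},
    {"translation":[46,-68,0],"rotation":[0,0,0],"claw":22},
    {"translation":[46,-68,0],"rotation":[0,0,0],"claw":22}
  ]
}}

```text
clock: 18.1
tool_pos: [0.5908, 0.0827, 0.119]
orientation: [180.0, 0.1, 0.0]
force: [-0.3, 0.4, -1.4]
opening: 0.031
gripper_force: 30.0
```

Run:
```python
from h import *
o,p,d,C=look("w7"); delta(595,82,25.5,0.5,o)
hs=cv2.cvtColor(p,cv2.COLOR_RGB2HSV).astype(int);W=pts(C,d)
m=(d>0)&(hs[...,0]>50)&(hs[...,0]<85)&(hs[...,1]>110)&(W[...,0]>.6)&(W[...,0]<.74)&(W[...,1]>-.02)&(W[...,1]<.19)&(W[...,2]>.022)&(W[...,2]<.036)
m=cv2.morphologyEx(m.astype(np.uint8),cv2.MORPH_OPEN,np.ones((2,2)))>0
q=W[m];print("xmax",q[:,0].max(),"y",q[:,1].min(),q[:,1].max(),rect(q))
```

```text
t [ 4.3  0.7 93.5] rot [ 0.    0.02 -0.1 ] at [590.8  82.7 119. ] [1.7998e+02 9.0000e-02 1.0000e-02] clock 18.1
xmax 0.7151988701482033 y 0.00330434267205916 0.1515744936932346 (array([652.8,  77.3]), array([147.9, 123.9]), -89.7)
```

Call:
{"name": "arm_command", "arguments": {
  "steps": [
    {"translation":[4,1,30],"rotation":[0,0,0],"claw":22},
    {"translation":[4,1,60],"rotation":[0,0,0],"claw":22},
    {"translation":[4,1,80],"rotation":[0,0,0],"claw":22},
    {"translation":[4,1,90],"rotation":[0,0,0],"claw":22},
    {"translation":[4,1,93.5],"rotation":[0,0,0],"claw":22}
  ]
}}

```text
clock: 18.65
tool_pos: [0.595, 0.0813, 0.0255]
orientation: [180.0, 0.1, -0.0]
force: [0.3, 0.3, -0.2]
opening: 0.031
gripper_force: 30.0
```

Call:
{"name": "arm_command", "arguments": {
  "steps": [
    {"translation":[0,0,0.3],"rotation":[0,0,0],"claw":22},
    {"translation":[0,0,0.6],"rotation":[0,0,0],"claw":22},
    {"translation":[0,0,0.6],"rotation":[0,0,0],"claw":22},
    {"translation":[0,0,0.6],"rotation":[0,0,0],"claw":22}
  ]
}}

```text
clock: 19.05
tool_pos: [0.5961, 0.0826, 0.0263]
orientation: [-180.0, -0.1, 0.0]
force: [-0.6, 0.9, -0.7]
opening: 0.0313
gripper_force: 30.0
```

Call:
{"name": "arm_command", "arguments": {
  "steps": [
    {"translation":[0,0,0.4],"rotation":[0,0,0],"claw":22},
    {"translation":[0,0,0.6],"rotation":[0,0,0],"claw":22},
    {"translation":[0,0,0.6],"rotation":[0,0,0],"claw":22}
  ]
}}

```text
clock: 19.35
tool_pos: [0.5958, 0.0824, 0.0249]
orientation: [180.0, -0.0, 0.0]
force: [0.1, -0.3, 0.1]
opening: 0.0312
gripper_force: 30.0
```

Call:
{"name": "arm_command", "arguments": {
  "steps": [
    {"translation":[0,0,0.3],"rotation":[0,0,0],"claw":22},
    {"translation":[0,0,0.5],"rotation":[0,0,0],"claw":22},
    {"translation":[0,0,0.5],"rotation":[0,0,0],"claw":22},
    {"translation":[0,0,0.5],"rotation":[0,0,0],"claw":22}
  ]
}}

```text
clock: 19.75
tool_pos: [0.5957, 0.0824, 0.0244]
orientation: [180.0, 0.0, 0.0]
force: [-0.4, 0.0, 2.8]
opening: 0.0309
gripper_force: 30.0
```

Call:
{"name": "arm_command", "arguments": {
  "steps": [
    {"translation":[0,0,0.3],"rotation":[0,0,0],"claw":22},
    {"translation":[0,0,0.5],"rotation":[0,0,0],"claw":22},
    {"translation":[0,0,0.5],"rotation":[0,0,0],"claw":22},
    {"translation":[0,0,0.5],"rotation":[0,0,0],"claw":22}
  ]
}}

```text
clock: 20.15
tool_pos: [0.5958, 0.0824, 0.0244]
orientation: [-180.0, -0.0, 0.0]
force: [-2.5, 0.1, 6.4]
opening: 0.0313
gripper_force: 30.0
```

Call:
{"name": "arm_command", "arguments": {
  "steps": [
    {"translation":[0,0,-0.5],"rotation":[0,0,0],"claw":32},
    {"translation":[0,0,-0.5],"rotation":[0,0,0],"claw":40},
    {"translation":[0,0,-0.5],"rotation":[0,0,0],"claw":55},
    {"translation":[0,0,-0.5],"rotation":[0,0,0],"claw":60},
    {"translation":[0,0,-0.5],"rotation":[0,0,0],"claw":60}
  ]
}}

```text
clock: 20.65
tool_pos: [0.5957, 0.0823, 0.0242]
orientation: [180.0, 0.0, 0.0]
force: [-0.4, 0.3, 0.3]
opening: 0.0569
gripper_force: 0.0
```

Call:
{"name": "arm_command", "arguments": {
  "steps": [
    {"translation":[0,0,-5],"rotation":[0,0,0],"claw":60},
    {"translation":[0,0,-30],"rotation":[0,0,0],"claw":60},
    {"translation":[0,0,-70],"rotation":[0,0,0],"claw":60},
    {"translation":[0,0,-110],"rotation":[0,0,0],"claw":60},
    {"translation":[0,0,-142],"rotation":[0,0,0],"claw":60}
  ]
}}

```text
clock: 21.15
tool_pos: [0.5962, 0.0824, 0.1693]
orientation: [-180.0, -0.1, 0.0]
force: [1.1, 0.5, 0.3]
opening: 0.0598
gripper_force: 0.0
```

Run:
```python
from h import *
o,p,d,C=look("w8"); foot(p,d,C,(596,82)); W=pts(C,d)
m=(np.hypot(W[...,0]-.596,W[...,1]-.082)<.035)&(d>0)&(W[...,2]>.055)&(W[...,2]<.075);print(rect(W[m]),np.percentile(W[m][:,2],[50,95]))
delta(371,-268,167,0,o)
```

```text
foot top (array([595.5,  82.6]), array([31.1, 31.1]), -9.8) 0.0614 863
(array([595.5,  82.8]), array([31.1, 30.9]), -42.6) [0.06011765 0.06143065]
t [-225.5  350.3    1.7] rot [-0.01 -0.02  0.01] at [596.2  82.4 169.3] [-1.7997e+02 -1.1000e-01  4.0000e-02] clock 21.15
```

Call:
{"name": "arm_command", "arguments": {
  "steps": [
    {"translation":[-20,32,0],"rotation":[0,0,0],"claw":60},
    {"translation":[-44,70,0],"rotation":[0,0,0],"claw":60},
    {"translation":[-68,108,0],"rotation":[0,0,0],"claw":60},
    {"translation":[-92,146,0],"rotation":[0,0,0],"claw":60},
    {"translation":[-116,184,0],"rotation":[0,0,0],"claw":60}
  ]
}}

```text
clock: 21.7
tool_pos: [0.4786, -0.1029, 0.1667]
orientation: [-180.0, -0.0, 0.1]
force: [0.9, -0.5, 1.3]
opening: 0.0601
gripper_force: 0.0
```

Call:
{"name": "arm_command", "arguments": {
  "steps": [
    {"translation":[-24,38,0],"rotation":[0,0,0],"claw":60},
    {"translation":[-48,76,0],"rotation":[0,0,0],"claw":60},
    {"translation":[-72,114,0],"rotation":[0,0,0],"claw":60},
    {"translation":[-96,150,0],"rotation":[0,0,0],"claw":60},
    {"translation":[-109,166,0],"rotation":[0,0,0],"claw":60}
  ]
}}

```text
clock: 22.2
tool_pos: [0.369, -0.2696, 0.1666]
orientation: [180.0, -0.0, -0.1]
force: [1.1, 0.1, -0.8]
opening: 0.0599
gripper_force: 0.0
```

Call:
{"name": "arm_command", "arguments": {
  "steps": [
    {"translation":[0,0,0],"rotation":[0,0,0],"claw":60},
    {"translation":[0,0,0],"rotation":[0,0,0],"claw":60},
    {"translation":[0,0,0],"rotation":[0,0,0],"claw":60}
  ]
}}

```text
clock: 22.5
tool_pos: [0.3713, -0.2674, 0.1665]
orientation: [180.0, -0.0, 0.0]
force: [-0.0, -0.4, 0.2]
opening: 0.06
gripper_force: 0.0
```

Run:
```python
from h import *
o,p,d,C=look("w9"); foot(p,d,C,(371,-268)); delta(371,-268,20.4,0,o)
```

```text
foot top (array([ 371.4, -267.2]), array([31.4, 31.1]), -17.2) 0.0573 828
t [ -0.4   0.5 146.1] rot [ 0.   -0.    0.01] at [ 371.3 -267.4  166.5] [ 1.7999e+02 -2.0000e-02  5.0000e-02] clock 22.5
```

View pics/w9.png

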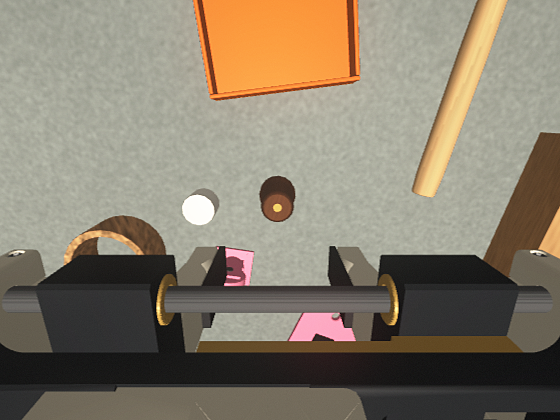

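The dark foot's top is at (277,207), directly under the tool. Grasping.

Call:
{"name": "arm_command", "arguments": {
  "steps": [
    {"translation":[0,0,30],"rotation":[0,0,0],"claw":60},
    {"translation":[0,0,70],"rotation":[0,0,0],"claw":60},
    {"translation":[0,0,110],"rotation":[0,0,0],"claw":60},
    {"translation":[0,0,138],"rotation":[0,0,0],"claw":60},
    {"translation":[0,0,146],"rotation":[0,0,0],"claw":60}
  ]
}}

```text
clock: 23.05
tool_pos: [0.3694, -0.2666, 0.0178]
orientation: [-179.9, 0.3, 0.1]
force: [-1.2, -0.4, 0.7]
opening: 0.0603
gripper_force: 0.0
```

Call:
{"name": "arm_command", "arguments": {
  "steps": [
    {"translation":[0,0,0],"rotation":[0,0,0],"claw":60},
    {"translation":[0,0,0],"rotation":[0,0,0],"claw":50},
    {"translation":[0,0,0],"rotation":[0,0,0],"claw":40},
    {"translation":[0,0,0],"rotation":[0,0,0],"claw":30},
    {"translation":[0,0,0],"rotation":[0,0,0],"claw":22}
  ]
}}

```text
clock: 23.55
tool_pos: [0.3715, -0.2679, 0.0213]
orientation: [180.0, -0.1, 0.0]
force: [-0.3, 0.3, 0.7]
opening: 0.0337
gripper_force: 0.0
```

Call:
{"name": "arm_command", "arguments": {
  "steps": [
    {"translation":[0,0,0],"rotation":[0,0,0],"claw":22},
    {"translation":[0,0,0],"rotation":[0,0,0],"claw":22},
    {"translation":[0,0,0],"rotation":[0,0,0],"claw":22},
    {"translation":[0,0,0],"rotation":[0,0,0],"claw":22}
  ]
}}

```text
clock: 23.95
tool_pos: [0.3714, -0.2679, 0.0211]
orientation: [180.0, -0.1, 0.0]
force: [-1.6, 2.8, 7.5]
opening: 0.0314
gripper_force: 30.0
```

Call:
{"name": "arm_command", "arguments": {
  "steps": [
    {"translation":[0,0,-10],"rotation":[0,0,0],"claw":22},
    {"translation":[0,0,-35],"rotation":[0,0,0],"claw":22},
    {"translation":[0,0,-70],"rotation":[0,0,0],"claw":22},
    {"translation":[0,0,-105],"rotation":[0,0,0],"claw":22},
    {"translation":[0,0,-120],"rotation":[0,0,0],"claw":22}
  ]
}}

```text
clock: 24.45
tool_pos: [0.3721, -0.2683, 0.1442]
orientation: [179.9, -0.3, 0.0]
force: [0.7, -0.0, -0.6]
opening: 0.0314
gripper_force: 30.0
```

```bash
python3 -c "
from h import *
delta(667,81,140,0)"
```

```text
t [ 295.1 -349.     5. ] rot [ 0.02 -0.05  0.01] at [ 372.1 -268.3  144.2] [ 1.7991e+02 -2.6000e-01  4.0000e-02] clock 24.45
```

Call:
{"name": "arm_command", "arguments": {
  "steps": [
    {"translation":[18,-22,0],"rotation":[0,0,0],"claw":22},
    {"translation":[47,-56,0],"rotation":[0,0,0],"claw":22},
    {"translation":[78,-92,0],"rotation":[0,0,0],"claw":22},
    {"translation":[109,-129,0],"rotation":[0,0,0],"claw":22},
    {"translation":[140,-166,0],"rotation":[0,0,0],"claw":22}
  ]
}}

```text
clock: 24.95
tool_pos: [0.5115, -0.1001, 0.1413]
orientation: [-180.0, -0.0, 0.0]
force: [1.3, -1.4, -0.4]
opening: 0.0315
gripper_force: 30.0
```

Call:
{"name": "arm_command", "arguments": {
  "steps": [
    {"translation":[31,-37,0],"rotation":[0,0,0],"claw":22},
    {"translation":[62,-74,0],"rotation":[0,0,0],"claw":22},
    {"translation":[93,-111,0],"rotation":[0,0,0],"claw":22},
    {"translation":[124,-147,0],"rotation":[0,0,0],"claw":22},
    {"translation":[145,-172,0],"rotation":[0,0,0],"claw":22}
  ]
}}

```text
clock: 25.45
tool_pos: [0.6572, 0.0727, 0.1407]
orientation: [180.0, -0.0, 0.1]
force: [0.0, -0.5, -1.4]
opening: 0.0313
gripper_force: 30.0
```

Call:
{"name": "arm_command", "arguments": {
  "steps": [
    {"translation":[10,-11,0],"rotation":[0,0,0],"claw":22},
    {"translation":[10,-11,0],"rotation":[0,0,0],"claw":22},
    {"translation":[10,-11,0],"rotation":[0,0,0],"claw":22},
    {"translation":[10,-11,0],"rotation":[0,0,0],"claw":22}
  ]
}}

```text
clock: 25.85
tool_pos: [0.6649, 0.0804, 0.1407]
orientation: [180.0, 0.0, -0.0]
force: [0.1, -0.5, -0.7]
opening: 0.0316
gripper_force: 30.0
```

```bash
python3 -c "
from h import *
delta(667,81,26.5,0)"
```

```text
t [  2.1  -0.6 114.2] rot [ 0.  0. -0.] at [664.9  80.4 140.7] [ 1.8e+02  2.0e-02 -2.0e-02] clock 25.85
```

Call:
{"name": "arm_command", "arguments": {
  "steps": [
    {"translation":[1.5,0,35],"rotation":[0,0,0],"claw":22},
    {"translation":[1.5,0,75],"rotation":[0,0,0],"claw":22},
    {"translation":[1.5,0,98],"rotation":[0,0,0],"claw":22},
    {"translation":[1.5,0,110],"rotation":[0,0,0],"claw":22},
    {"translation":[1.5,0,113.5],"rotation":[0,0,0],"claw":22}
  ]
}}

```text
clock: 26.35
tool_pos: [0.6665, 0.0805, 0.0261]
orientation: [180.0, 0.1, -0.0]
force: [-0.5, -0.8, -0.4]
opening: 0.0312
gripper_force: 30.0
```

Call:
{"name": "arm_command", "arguments": {
  "steps": [
    {"translation":[0,0,0.3],"rotation":[0,0,0],"claw":22},
    {"translation":[0,0,0.6],"rotation":[0,0,0],"claw":22},
    {"translation":[0,0,0.6],"rotation":[0,0,0],"claw":22},
    {"translation":[0,0,0.6],"rotation":[0,0,0],"claw":22}
  ]
}}

```text
clock: 26.75
tool_pos: [0.6678, 0.0816, 0.0274]
orientation: [-180.0, -0.1, 0.0]
force: [-0.7, 0.4, -1.2]
opening: 0.0314
gripper_force: 30.0
```

Call:
{"name": "arm_command", "arguments": {
  "steps": [
    {"translation":[0,0,0.3],"rotation":[0,0,0],"claw":22},
    {"translation":[0,0,0.6],"rotation":[0,0,0],"claw":22},
    {"translation":[0,0,0.6],"rotation":[0,0,0],"claw":22}
  ]
}}

```text
clock: 27.05
tool_pos: [0.6673, 0.0814, 0.0257]
orientation: [-180.0, -0.0, 0.0]
force: [-0.4, -0.0, -0.3]
opening: 0.0314
gripper_force: 30.0
```

Call:
{"name": "arm_command", "arguments": {
  "steps": [
    {"translation":[0,0,0.3],"rotation":[0,0,0],"claw":22},
    {"translation":[0,0,0.5],"rotation":[0,0,0],"claw":22},
    {"translation":[0,0,0.5],"rotation":[0,0,0],"claw":22},
    {"translation":[0,0,0.5],"rotation":[0,0,0],"claw":22}
  ]
}}

```text
clock: 27.45
tool_pos: [0.6673, 0.0814, 0.0253]
orientation: [-180.0, -0.0, 0.0]
force: [-0.8, -0.4, 1.6]
opening: 0.031
gripper_force: 30.0
```

Call:
{"name": "arm_command", "arguments": {
  "steps": [
    {"translation":[0,0,0.2],"rotation":[0,0,0],"claw":22},
    {"translation":[0,0,0.3],"rotation":[0,0,0],"claw":22},
    {"translation":[0,0,0.3],"rotation":[0,0,0],"claw":22},
    {"translation":[0,0,0.3],"rotation":[0,0,0],"claw":22}
  ]
}}

```text
clock: 27.85
tool_pos: [0.6673, 0.0814, 0.0252]
orientation: [180.0, -0.0, 0.0]
force: [-2.2, 0.4, 5.8]
opening: 0.0311
gripper_force: 30.0
```

Call:
{"name": "arm_command", "arguments": {
  "steps": [
    {"translation":[0,0,-0.3],"rotation":[0,0,0],"claw":32},
    {"translation":[0,0,-0.3],"rotation":[0,0,0],"claw":40},
    {"translation":[0,0,-0.3],"rotation":[0,0,0],"claw":55},
    {"translation":[0,0,-0.3],"rotation":[0,0,0],"claw":60},
    {"translation":[0,0,-0.3],"rotation":[0,0,0],"claw":60}
  ]
}}

```text
clock: 28.35
tool_pos: [0.6672, 0.0814, 0.025]
orientation: [180.0, 0.0, 0.0]
force: [0.2, -0.7, -0.3]
opening: 0.0574
gripper_force: 0.0
```

Call:
{"name": "arm_command", "arguments": {
  "steps": [
    {"translation":[0,0,-5],"rotation":[0,0,0],"claw":60},
    {"translation":[0,0,-30],"rotation":[0,0,0],"claw":60},
    {"translation":[0,0,-70],"rotation":[0,0,0],"claw":60},
    {"translation":[0,0,-110],"rotation":[0,0,0],"claw":60},
    {"translation":[0,0,-140],"rotation":[0,0,0],"claw":60}
  ]
}}

```text
clock: 28.85
tool_pos: [0.668, 0.0815, 0.1685]
orientation: [-180.0, -0.2, 0.0]
force: [0.2, 1.0, 0.1]
opening: 0.0598
gripper_force: 0.0
```

Run:
```python
from h import *
o,p,d,C=look("w10"); W=pts(C,d)
for x,y in((.667,.081),(.596,.082)):
    m=(np.hypot(W[...,0]-x,W[...,1]-y)<.03)&(d>0)&(W[...,2]>.055)&(W[...,2]<.075);print(rect(W[m]),np.percentile(W[m][:,2],[50,95]))
```

```text
(array([667.3,  81.8]), array([31.3, 30.8]), -85.5) [0.06000224 0.06141962]
(array([598. ,  82.2]), array([30.7, 27.1]), 89.3) [0.06002177 0.06129409]
```

Call:
{"name": "arm_command", "arguments": {
  "steps": [
    {"translation":[-7,30,0],"rotation":[0,0,0.5],"claw":60},
    {"translation":[-16,75,0],"rotation":[0,0,0.5],"claw":60},
    {"translation":[-25,120,0],"rotation":[0,0,0.5],"claw":60},
    {"translation":[-33,160,0],"rotation":[0,0,0.5],"claw":60},
    {"translation":[-36,179,0],"rotation":[0,0,0.5],"claw":60}
  ]
}}

```text
clock: 29.4
tool_pos: [0.6303, -0.1004, 0.1655]
orientation: [180.0, -0.0, -2.6]
force: [0.5, 0.0, 0.6]
opening: 0.0598
gripper_force: 0.0
```

Call:
{"name": "arm_command", "arguments": {
  "steps": [
    {"translation":[0,0,0],"rotation":[0,0,0],"claw":60},
    {"translation":[0,0,0],"rotation":[0,0,0],"claw":60},
    {"translation":[0,0,0],"rotation":[0,0,0],"claw":60}
  ]
}}

```text
clock: 29.7
tool_pos: [0.6317, -0.0966, 0.1652]
orientation: [-180.0, -0.0, -2.4]
force: [0.3, 0.9, -0.4]
opening: 0.0599
gripper_force: 0.0
```

Run:
```python
from h import *
o,p,d,C=look("w11"); W=pts(C,d); ok=(d>0)
near=ok&(abs(W[...,0]-.632)<.1)&(abs(W[...,1]+.098)<.075)
s=near&(W[...,2]>.05)&(W[...,2]<.068)&(p.max(2)<100); print("socket",rect(W[s]),np.percentile(W[s][:,2],[50,95]))
hs=cv2.cvtColor(p,cv2.COLOR_RGB2HSV).astype(int)
wood=near&(W[...,2]>.015)&(W[...,2]<.026)&(hs[...,1]>60)&(hs[...,0]<25); wood=cv2.morphologyEx(wood.astype(np.uint8),cv2.MORPH_OPEN,np.ones((3,3)))>0
print("fixture",rect(W[wood]))
delta(632,-98,100,-2.6,o)
```

```text
socket (array([632.6, -96.8]), array([28. , 26.9]), -0.6) [0.06128855 0.06246306]
fixture (array([632.2, -96.5]), array([140., 100.]), -1.4)
t [ 0.4  1.4 65.2] rot [-0.   -0.    0.03] at [631.7 -96.6 165.2] [-1.7999e+02 -1.0000e-02 -2.4300e+00] clock 29.7
```

View pics/w11.png

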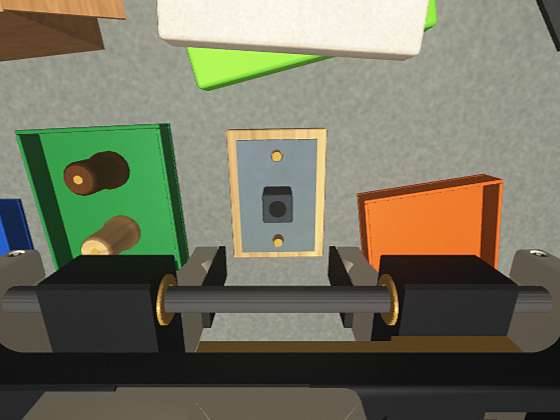

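Both feet stand in the green tray. The fixture dowels are at about (277,156) and (278,242), with the socket at (277,203). Next: yaw from the dowel centroids.

Run:
```python
from h import *
z=np.load("w11.npz");C=z["K"],z["r"],z["o"];p,d=z["p"],z["d"];hs=cv2.cvtColor(p,cv2.COLOR_RGB2HSV).astype(int)
W=pts(C,d)
c=[]
for u,v in((277,156),(278,242)):
    m=np.zeros(d.shape,bool);m[v-14:v+14,u-14:u+14]=1;m&=(hs[...,1]>90)&(W[...,2]>.034)&(W[...,2]<.042)
    vv,uu=np.nonzero(m);a=ray(C,[(uu.mean(),vv.mean())],.036)[0]*1000;c.append(a);print(a.round(1),m.sum(),W[m].mean(0)*1000)
e=c[0]-c[1];print(np.hypot(*e[:2]),np.degrees(np.arctan2(e[1],e[0])),(c[0]+c[1])/2)
wood=(W[...,2]>.015)&(W[...,2]<.026)&(hs[...,1]>60)&(hs[...,0]<25)&(abs(W[...,0]-.632)<.1)&(abs(W[...,1]+.098)<.075)
vv,uu=np.nonzero(wood)
for s in(-1,1):
    r=range(150,235,4);q=[[ (uu[vv==k].min() if s<0 else uu[vv==k].max()),k] for k in r]; P=ray(C,q,.02)*1000; f=np.polyfit(P[:,0],P[:,1],1); print("edge yaw",np.degrees(np.arctan(f[0])),"y at 632",np.polyval(f,632))
```

```text
[677.5 -97.7  36. ] 80 [677.56827488 -97.67645189  36.20088845]
[587.6 -95.6  36. ] 60 [587.57832472 -95.60070244  36.03144418]
90.00217620269953 -1.3212843152760274 [632.55905516 -96.63798574  36.        ]
edge yaw -1.3875612361784793 y at 632 -47.441046847162966
edge yaw -1.5044797906001193 y at 632 -145.72646803625486
```

Call:
{"name": "arm_command", "arguments": {
  "steps": [
    {"translation":[0.8,0,30],"rotation":[0,0,-0.2],"claw":60},
    {"translation":[0.8,0,70],"rotation":[0,0,-0.2],"claw":60},
    {"translation":[0.8,0,105],"rotation":[0,0,-0.2],"claw":60},
    {"translation":[0.8,0,126],"rotation":[0,0,-0.2],"claw":60},
    {"translation":[0.8,0,134],"rotation":[0,0,-0.2],"claw":50}
  ]
}}

```text
clock: 30.25
tool_pos: [0.6307, -0.0966, 0.0284]
orientation: [180.0, 0.2, -1.4]
force: [0.2, 1.0, -0.2]
opening: 0.0561
gripper_force: 0.0
```

Call:
{"name": "arm_command", "arguments": {
  "steps": [
    {"translation":[0,0,0],"rotation":[0,0,0],"claw":45},
    {"translation":[0,0,0],"rotation":[0,0,0],"claw":40},
    {"translation":[0,0,0],"rotation":[0,0,0],"claw":40},
    {"translation":[0,0,0],"rotation":[0,0,0],"claw":40}
  ]
}}

```text
clock: 30.65
tool_pos: [0.633, -0.0975, 0.0326]
orientation: [-180.0, -0.1, -1.5]
force: [0.5, -0.1, 0.5]
opening: 0.0402
gripper_force: 0.0
```

```bash
python3 -c "
from h import *
delta(632.5,-96.6,31,-1.4)"
```

```text
t [-0.5 -0.9  1.6] rot [-0.   -0.03 -0.01] at [633.  -97.5  32.6] [-1.7998e+02 -1.3000e-01 -1.4600e+00] clock 30.65
```

Call:
{"name": "arm_command", "arguments": {
  "steps": [
    {"translation":[-0.4,-0.8,0.5],"rotation":[0,0,0],"claw":40},
    {"translation":[-0.4,-0.8,0.5],"rotation":[0,0,0],"claw":36},
    {"translation":[-0.4,-0.8,0.5],"rotation":[0,0,0],"claw":32},
    {"translation":[-0.4,-0.8,0.5],"rotation":[0,0,0],"claw":28},
    {"translation":[-0.4,-0.8,0.5],"rotation":[0,0,0],"claw":20}
  ]
}}

```text
clock: 31.15
tool_pos: [0.6318, -0.0969, 0.0307]
orientation: [180.0, 0.0, -1.5]
force: [-0.3, -0.7, 1.0]
opening: 0.0276
gripper_force: 30.0
```

Call:
{"name": "arm_command", "arguments": {
  "steps": [
    {"translation":[0,0,0],"rotation":[0,0,0],"claw":20},
    {"translation":[0,0,0],"rotation":[0,0,0],"claw":20},
    {"translation":[0,0,0],"rotation":[0,0,0],"claw":20},
    {"translation":[0,0,0],"rotation":[0,0,0],"claw":20}
  ]
}}

```text
clock: 31.55
tool_pos: [0.6317, -0.0969, 0.0307]
orientation: [180.0, 0.0, -1.5]
force: [-0.7, -0.1, 1.3]
opening: 0.0278
gripper_force: 30.0
```

```bash
python3 -c "
from h import *
delta(632.5,-96.6,31,-1.4);o=ctrl.get_obs();print(o['force'],o['moment'],o['opening'])"
```

```text
t [ 0.8 -0.3 -0.3] rot [ 0.    0.   -0.01] at [631.7 -96.9  30.7] [180.     0.    -1.47] clock 31.55
[-0.66865136 -0.08504792  1.26484873] [-0.11026758  0.14114585 -0.00151551] 0.027755162768078902
```

Call:
{"name": "arm_command", "arguments": {
  "steps": [
    {"translation":[0,0,-0.5],"rotation":[0,0,0],"claw":20},
    {"translation":[0,0,-1.5],"rotation":[0,0,0],"claw":20},
    {"translation":[0,0,-3],"rotation":[0,0,0],"claw":20},
    {"translation":[0,0,-5],"rotation":[0,0,0],"claw":20},
    {"translation":[0,0,-7],"rotation":[0,0,0],"claw":20}
  ]
}}

```text
clock: 32.05
tool_pos: [0.6315, -0.0968, 0.0376]
orientation: [180.0, 0.0, -1.5]
force: [0.2, 0.8, -4.0]
opening: 0.0278
gripper_force: 30.0
```

Call:
{"name": "arm_command", "arguments": {
  "steps": [
    {"translation":[0,0,-2],"rotation":[0,0,0],"claw":20},
    {"translation":[0,0,-4.5],"rotation":[0,0,0],"claw":20},
    {"translation":[0,0,-7],"rotation":[0,0,0],"claw":20},
    {"translation":[0,0,-10],"rotation":[0,0,0],"claw":20},
    {"translation":[0,0,-13],"rotation":[0,0,0],"claw":20}
  ]
}}

```text
clock: 32.55
tool_pos: [0.6318, -0.0968, 0.051]
orientation: [-180.0, -0.0, -1.5]
force: [-0.1, -0.2, -3.5]
opening: 0.028
gripper_force: 30.0
```

Call:
{"name": "arm_command", "arguments": {
  "steps": [
    {"translation":[0,0,-5],"rotation":[0,0,0],"claw":20},
    {"translation":[0,0,-15],"rotation":[0,0,0],"claw":20},
    {"translation":[0,0,-35],"rotation":[0,0,0],"claw":20},
    {"translation":[0,0,-55],"rotation":[0,0,0],"claw":20},
    {"translation":[0,0,-65],"rotation":[0,0,0],"claw":20}
  ]
}}

```text
clock: 33.05
tool_pos: [0.6329, -0.0968, 0.1184]
orientation: [-180.0, -0.2, -1.5]
force: [1.7, -0.0, -4.0]
opening: 0.0276
gripper_force: 30.0
```

Run:
```python
from h import *
o=ctrl.get_obs()
p,d=ctrl.snapshot("top");C=cam("top");W=pts(C,d);hs=cv2.cvtColor(p,cv2.COLOR_RGB2HSV).astype(int)
b=(d>0)&(W[...,0]>.45)&(W[...,0]<.68)&(W[...,1]<-.15)&(W[...,1]>-.38)&(W[...,2]>.022)&(W[...,2]<.036)&(hs[...,1]>120)
print("orange rim top",rect(W[b]),b.sum())
z=np.load("w6.npz");C=z["K"],z["r"],z["o"];p,d=z["p"],z["d"];W=pts(C,d);hs=cv2.cvtColor(p,cv2.COLOR_RGB2HSV).astype(int)
b=(d>0)&(W[...,0]>.45)&(W[...,0]<.68)&(W[...,1]<-.15)&(W[...,1]>-.4)&(W[...,2]>.022)&(W[...,2]<.036)&(hs[...,1]>150)&(p[...,0]>100)
print("w6",rect(W[b]),b.sum())
delta(558,-265,115,7.3,o)
```

```text
orange rim top (array([ 555.3, -264.5]), array([160.6, 141.7]), 6.7) 645
w6 (array([ 543.5, -265.7]), array([140.6, 133.3]), -83.1) 2690
t [-70.6 170.    3.1] rot [ 0.   -0.04 -1.75] at [632.9 -96.8 118.4] [-180.     -0.18   -1.45] clock 33.05
```

Call:
{"name": "arm_command", "arguments": {
  "steps": [
    {"translation":[-8,18,0],"rotation":[0,0,-0.3],"claw":20},
    {"translation":[-23,54,0],"rotation":[0,0,-0.7],"claw":20},
    {"translation":[-42,98,0],"rotation":[0,0,-1.2],"claw":20},
    {"translation":[-60,140,0],"rotation":[0,0,-1.6],"claw":20},
    {"translation":[-72,169,0],"rotation":[0,0,-1.7],"claw":20}
  ]
}}

```text
clock: 33.6
tool_pos: [0.5535, -0.2658, 0.1151]
orientation: [-180.0, 0.1, 7.0]
force: [0.3, 0.2, -4.8]
opening: 0.0278
gripper_force: 30.0
```

Call:
{"name": "arm_command", "arguments": {
  "steps": [
    {"translation":[0,0,0],"rotation":[0,0,0],"claw":20},
    {"translation":[0,0,0],"rotation":[0,0,0],"claw":20},
    {"translation":[0,0,0],"rotation":[0,0,0],"claw":20},
    {"translation":[0,0,0],"rotation":[0,0,0],"claw":20}
  ]
}}

```text
clock: 34.0
tool_pos: [0.5558, -0.2631, 0.1155]
orientation: [-180.0, 0.0, 7.1]
force: [-0.5, 0.4, -4.1]
opening: 0.0278
gripper_force: 30.0
```

Run:
```python
from h import *
o,p,d,C=look("w12"); delta(556.5,-264.5,16,6.9,o)
```

```text
t [ 0.6  1.5 99.5] rot [-0.    0.    0.04] at [ 555.8 -263.1  115.5] [-1.7999e+02  1.0000e-02  7.0800e+00] clock 34.0
```

View pics/w12.png

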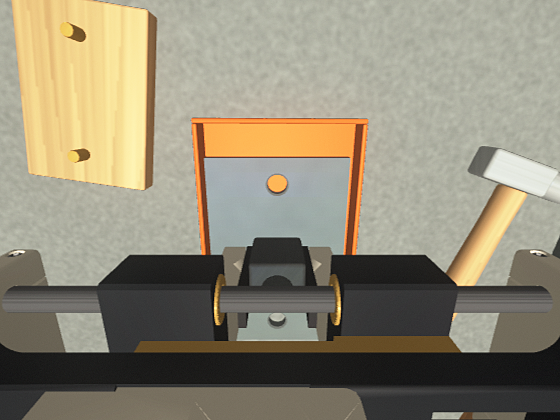

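Run:
```python
from h import *
z=np.load("w12.npz");C=z["K"],z["r"],z["o"]
P=ray(C,[(192,119),(367,119)],.03)*1000;print(P.round(1));e=P[0]-P[1];print(np.hypot(*e[:2]),np.degrees(np.arctan2(-e[0],e[1])))
m=P.mean(0)[:2];a=np.radians(6.9);c=m-80*np.array([np.cos(a),np.sin(a)]);print(c); delta(c[0],c[1],16,6.9)
```

```text
[[ 626.6 -187.    30. ]
 [ 643.8 -323.6   30. ]]
137.59152957487962 7.170495838290567
[ 555.81357908 -264.91287313]
t [-0.3  1.9 99.5] rot [-0.    0.    0.04] at [ 555.9 -263.   115.5] [-179.99    0.      7.1 ] clock 34.05
```

Centre agrees at (556,-265). Descending.

Call:
{"name": "arm_command", "arguments": {
  "steps": [
    {"translation":[0,1.7,30],"rotation":[0,0,0],"claw":20},
    {"translation":[0,1.7,60],"rotation":[0,0,0],"claw":20},
    {"translation":[0,1.7,83],"rotation":[0,0,0],"claw":20},
    {"translation":[0,1.7,93],"rotation":[0,0,0],"claw":20},
    {"translation":[0,1.7,97],"rotation":[0,0,0],"claw":20}
  ]
}}

```text
clock: 34.55
tool_pos: [0.5555, -0.2651, 0.0177]
orientation: [-180.0, 0.1, 7.1]
force: [0.0, -0.2, -4.2]
opening: 0.0278
gripper_force: 30.0
```

Call:
{"name": "arm_command", "arguments": {
  "steps": [
    {"translation":[0,0,0.5],"rotation":[0,0,0],"claw":20},
    {"translation":[0,0,1],"rotation":[0,0,0],"claw":20},
    {"translation":[0,0,1.5],"rotation":[0,0,0],"claw":20},
    {"translation":[0,0,1.5],"rotation":[0,0,0],"claw":20}
  ]
}}

```text
clock: 34.95
tool_pos: [0.5561, -0.2657, 0.018]
orientation: [180.0, -0.1, 7.0]
force: [0.1, -0.1, -4.9]
opening: 0.0279
gripper_force: 30.0
```

Call:
{"name": "arm_command", "arguments": {
  "steps": [
    {"translation":[0,0,0.3],"rotation":[0,0,0],"claw":20},
    {"translation":[0,0,0.6],"rotation":[0,0,0],"claw":20},
    {"translation":[0,0,0.6],"rotation":[0,0,0],"claw":20}
  ]
}}

```text
clock: 35.25
tool_pos: [0.5557, -0.2656, 0.0167]
orientation: [180.0, -0.0, 7.0]
force: [1.1, 0.1, -4.8]
opening: 0.0278
gripper_force: 30.0
```

Call:
{"name": "arm_command", "arguments": {
  "steps": [
    {"translation":[0,0,0.4],"rotation":[0,0,0],"claw":20},
    {"translation":[0,0,0.8],"rotation":[0,0,0],"claw":20},
    {"translation":[0,0,1.2],"rotation":[0,0,0],"claw":20},
    {"translation":[0,0,1.2],"rotation":[0,0,0],"claw":20}
  ]
}}

```text
clock: 35.65
tool_pos: [0.5556, -0.2656, 0.0152]
orientation: [-180.0, 0.0, 7.0]
force: [-0.3, -0.1, -3.6]
opening: 0.0278
gripper_force: 30.0
```

Call:
{"name": "arm_command", "arguments": {
  "steps": [
    {"translation":[0,0,0.3],"rotation":[0,0,0],"claw":20},
    {"translation":[0,0,0.5],"rotation":[0,0,0],"claw":20},
    {"translation":[0,0,0.5],"rotation":[0,0,0],"claw":20}
  ]
}}

```text
clock: 35.95
tool_pos: [0.5556, -0.2656, 0.0148]
orientation: [-180.0, 0.0, 7.0]
force: [-0.5, -0.2, -3.9]
opening: 0.0276
gripper_force: 30.0
```

Call:
{"name": "arm_command", "arguments": {
  "steps": [
    {"translation":[0,0,0.2],"rotation":[0,0,0],"claw":20},
    {"translation":[0,0,0.4],"rotation":[0,0,0],"claw":20},
    {"translation":[0,0,0.4],"rotation":[0,0,0],"claw":20},
    {"translation":[0,0,0.4],"rotation":[0,0,0],"claw":20}
  ]
}}

```text
clock: 36.35
tool_pos: [0.5557, -0.2656, 0.0147]
orientation: [180.0, -0.0, 7.0]
force: [-0.7, 0.7, -0.7]
opening: 0.0277
gripper_force: 30.0
```

Call:
{"name": "arm_command", "arguments": {
  "steps": [
    {"translation":[0,0,0.2],"rotation":[0,0,0],"claw":20},
    {"translation":[0,0,0.3],"rotation":[0,0,0],"claw":20},
    {"translation":[0,0,0.3],"rotation":[0,0,0],"claw":20},
    {"translation":[0,0,0.3],"rotation":[0,0,0],"claw":20}
  ]
}}

```text
clock: 36.75
tool_pos: [0.5557, -0.2656, 0.0147]
orientation: [180.0, -0.0, 7.0]
force: [-3.2, 2.1, 5.8]
opening: 0.0274
gripper_force: 30.0
```

In contact with the tray floor. Back off slightly, release, lift and check.

Call:
{"name": "arm_command", "arguments": {
  "steps": [
    {"translation":[0,0,-0.4],"rotation":[0,0,0],"claw":20},
    {"translation":[0,0,-0.4],"rotation":[0,0,0],"claw":30},
    {"translation":[0,0,-0.4],"rotation":[0,0,0],"claw":40},
    {"translation":[0,0,-0.4],"rotation":[0,0,0],"claw":55},
    {"translation":[0,0,-0.4],"rotation":[0,0,0],"claw":60}
  ]
}}

```text
clock: 37.25
tool_pos: [0.5559, -0.2657, 0.0145]
orientation: [180.0, -0.0, 7.0]
force: [-0.4, -0.5, 0.5]
opening: 0.0484
gripper_force: 0.0
```

Call:
{"name": "arm_command", "arguments": {
  "steps": [
    {"translation":[0,0,-5],"rotation":[0,0,0],"claw":60},
    {"translation":[0,0,-30],"rotation":[0,0,0],"claw":60},
    {"translation":[0,0,-70],"rotation":[0,0,0],"claw":60},
    {"translation":[0,0,-115],"rotation":[0,0,0],"claw":60},
    {"translation":[0,0,-160],"rotation":[0,0,0],"claw":60}
  ]
}}

```text
clock: 37.75
tool_pos: [0.5553, -0.2656, 0.1765]
orientation: [180.0, 0.0, 7.0]
force: [1.2, 0.1, -0.8]
opening: 0.0597
gripper_force: 0.0
```

Call:
{"name": "arm_command", "arguments": {
  "steps": [
    {"translation":[0,0,-20],"rotation":[0,0,0],"claw":60},
    {"translation":[0,0,-20],"rotation":[0,0,0],"claw":60},
    {"translation":[0,0,-20],"rotation":[0,0,0],"claw":60}
  ]
}}

```text
clock: 38.05
tool_pos: [0.5556, -0.2655, 0.1951]
orientation: [-180.0, -0.1, 7.0]
force: [0.6, 1.0, -1.2]
opening: 0.0599
gripper_force: 0.0
```

Run:
```python
from h import *
o,p,d,C=look("w13"); W=pts(C,d)
m=(d>0)&(np.hypot(W[...,0]-.5557,W[...,1]+.2656)<.075)
a=m&(W[...,2]<.016)&(p.astype(int).ptp(2)<45 if hasattr(p,'ptp') else (np.ptp(p.astype(int),axis=2)<45)); a=cv2.morphologyEx(a.astype(np.uint8),cv2.MORPH_OPEN,np.ones((3,3)))>0
print("plate",rect(W[a]),"z",np.percentile(W[a][:,2],[5,50,95]))
A=np.c_[W[a][:,:2],np.ones(a.sum())];print("slope",np.linalg.lstsq(A,W[a][:,2],rcond=None)[0])
p,d=ctrl.snapshot("side"); cv2.imwrite("pics/side1.png",p[:,:,::-1])
```

```text
plate (array([ 556. , -265.6]), array([119.6,  78.8]), 7.1) z [0.00916433 0.01039256 0.01159698]
slope [ 0.0017668  -0.0007215   0.00920786]
```

View pics/side1.png

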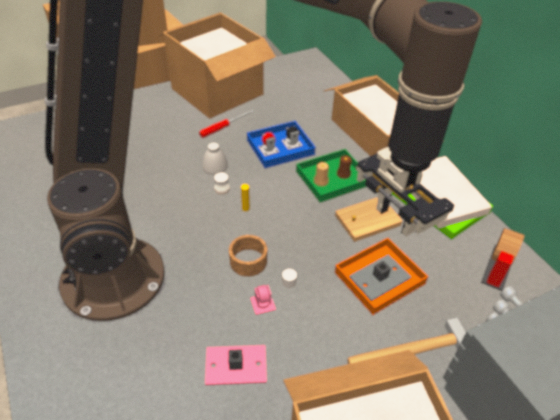

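The side view shows both castors in blue (280,142), both feet upright in green (333,172), and the plate flat in orange (380,272). The lampshade is untouched at (214,158) and the gripper is clear.

```bash
python3 -c "
from plant import ctrl
print(ctrl.close_job())"
```

```text
the job is handed in; nothing more can be done
None
```

The job is handed in at about 38 s of the 128 s: both castors are on the blue tray's floor, both feet stand upright in green, the seat plate lies flat in orange, and the lampshade was not touched; the judge's result was not shown.

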